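# Charge, close and wind the glaze shaker mill

## Task

Get the shaker mill ready to run: put every white ceramic grinding cylinder from the bench into the mill's jar, then set the grey cap on the jar, turn it backwards (anticlockwise) until its thread drops into place, and screw it down until it is fully home on the rim. Then wind the mill by pulling its sprung lever through its whole stroke and easing it back slowly to rest without letting it fly back. Leave the other things on the bench where they are.

Things in the scene. Friction and masses are not known exactly. Their poses are not given: they have to be found in the camera images.
- m1_center (a point): white ceramic grinding cylinder, 25 diameter x 26 high, 47 g; this point is its centre, half-way up; z is its axis (vertical while it stands). There are 3 to 5 of them (absent ones read None); all are identical and stand on the bench among other things
- m2_center (a point): white ceramic grinding cylinder, 25 diameter x 26 high, 47 g; this point is its centre, half-way up; z is its axis (vertical while it stands). There are 3 to 5 of them (absent ones read None); all are identical and stand on the bench among other things
- m3_center (a point): white ceramic grinding cylinder, 25 diameter x 26 high, 47 g; this point is its centre, half-way up; z is its axis (vertical while it stands). There are 3 to 5 of them (absent ones read None); all are identical and stand on the bench among other things
- m4_center (a point): white ceramic grinding cylinder, 25 diameter x 26 high, 47 g; this point is its centre, half-way up; z is its axis (vertical while it stands). There are 3 to 5 of them (absent ones read None); all are identical and stand on the bench among other things
- m5_center (a point): white ceramic grinding cylinder, 25 diameter x 26 high, 47 g; this point is its centre, half-way up; z is its axis (vertical while it stands). There are 3 to 5 of them (absent ones read None); all are identical and stand on the bench among other things
- mill: the shaker mill, fixed: grey base 170 (x) x 300 (y) x 40 high with the white jar on its +y end and the sprung lever at its -y end; origin under the base's centre; its front is -x, z up. Its yaw differs by up to 0.3 rad from the bench's
- jar_rim (a point): centre of the mouth of the white jar fixed on the mill, at rim height, 128 above the bench; axes as the mill's. The mouth is 45 wide; the inside is 80 wide below the 29 high neck, its floor 88 below the rim, with a 22 high cone in the middle. The neck is 59 in outside diameter, tapering to 53 over its top 7, its thread stands out to 68
- jar_thread (a point): point on the jar's axis, 10 below the rim, for the thread: three-start, right-hand, coarse (sinks 3.8 per rad clockwise from above), 30 deg entry gaps at 0, 120, 240 deg in this frame. Between gaps it has a flat top with an upright stop at its clockwise end: a cap riding there turns only anticlockwise, up to 120 deg, to a gap, drops 7 and meets a stop; then 80 deg clockwise brings it home
- cap_knob (a point): centre, half-way up, of the round knob (42 diameter, 22 high) on top of the grey screw cap; z up. It is 37 above the cap's lower edge and 11 above the cap's plate. Over the jar_rim point it stands 27 while the cap rides on the thread's flat top (31 if on its stops), 20 when it has dropped into the thread, 15 when fully home on the rim
- cap: the grey screw cap, 78 diameter, 48 high with its knob, about 120 g, standing upright on the bench at first; origin at the centre of its lower edge. Skirt 22 deep, inside diameter 72; three lugs inside its lower edge at 0, 120, 240 deg in this frame (62 diameter between them). Turned hard against a stop it may hang askew: ease off or turn back again
- winder (a joint): sprung winding lever at the mill's other (-y) end: 0 at rest, leaning away from the base's front, grows to 0.9 rad at its stop as its bar is pulled towards the base's front (-x of jar_rim). It resists with about 3 N at the bar at rest, 12 N at full stroke, and flies back if let go
- winder_grip (a point): centre of the lever's black crossbar, 16 diameter, 70 long, lying along the base's y, about 158 above the bench at rest; free above and on both sides. It moves on an arc of radius 115 about winder_pivot
- winder_pivot (a point): the fixed axis of the lever, 55 above the bench; the axis is along y of this frame. At joint value q the bar stands 115*sin(0.45-q) along x and 115*cos(0.45-q) up from here
- cup: small open terracotta cup, 64 across, 55 high; origin under its centre (not part of the job)
- prop: plaster-coloured square kiln prop, 38 x 38 x 50 high; origin under its centre (not part of the job)
- rib: flat wooden shaping rib, 60 x 35 x 12; origin under its centre (not part of the job)
- vase: unfired vase, 92 across, 90 high, at the back of the bench; origin under its centre (not part of the job)
- bowl: blue glazed bowl, 120 across, 50 high, at the back; origin under its centre (not part of the job)
- brush: long glaze brush lying at the right edge; origin at its underside (not part of the job)
Not all that is in view belongs to the job. Leave any green look-alike of the part that bears m4_center alone.

How it is judged:
By the outcome, as a careful person would: the job done as asked, in the order asked, and still so for the second after the job is handed in, with the robot touching nothing.
Of m1, m2, m3, m4, m5 only 3 to 5 are there at a start; the rules pass over those that are not, and their reading is None.
At some moment in a run one of m1, m2, m3, m4, m5 may be knocked a few centimetres aside while the robot is not near it.
It also fails if it takes over 210 s, if anything falls off the work surface, if the arm or the gripper's body presses on something with over 40 N, if the wrist force passes 120 N, or if a joint passes its speed limit or range.

## Robot

A 6-joint arm with a two-finger parallel gripper is mounted at the origin on the work surface. World frame = base frame: x ahead of the robot, y to its left, z up, the work surface at z = 0. Lengths are in m, angles in degrees, forces in N, time in s.
With the tool pointing down it reaches from about 0.3 to 0.85 m from the base axis. Payload 4.2 kg.
Tool frame: the origin (TCP) lies at the centre of the arm's flange, where the gripper is bolted on; the fingertips stand 191 mm ahead of it and the grasp point (between the pads) lies 172 mm ahead of it; z points along the fingers, y is the line along which they close (so a half turn about z gives the same grasp; the last joint's range is limited). The gripper opens to 91 mm and grips with 3 to 60 N. Pads are 32 mm wide; open, the fingers measure 118 mm over their backs; the gripper's body (76 mm by 178 mm) begins 60 mm behind the grasp point.
Start: joints at [-69.271, 18.312, 89.639, -0, 72.044, -1.146], TCP at [0.214, -0.534, 0.405] pointing down, gripper open.
Joint ranges: [-177.97, 177.97], [-48.28, 115.42], [12.27, 149.76], [-77.06, 257.06], [2.81, 150.46], [-146.56, 146.56]. Speed limits (degrees/s): [147.25, 147.25, 180, 180, 180, 180].

## Interface

Orientations are given as a 3x3 rotation matrix whose columns are the frame's x, y, z axes.
In Python, from plant import bot gives the robot as it stands.
- The arm moves only by the tool apply_moves, never from a script. Its argument "motion" is text: rows parted by semicolons, each of 6 numbers parted by spaces: the shift along the tool's x, y, z in cm, then the turn, a rotation vector about the tool's x, y, z in degrees. A call has exactly 10 rows; each row is the pose to reach, as a shift and turn from the pose commanded when the call began, along the tool's axes at that moment; what a row does not reach only later rows make up. A row lasts 1/12 s, in which the tool goes at most 41.7 mm and 7.16 degrees, less where a joint would pass 70% of its speed; a pose out of reach is approached as far as the arm can. A call with a gripper value outside its range is refused whole. "fingers" is the closure in counts, from 0 (fully open) to 255 (shut), set as the call begins (left out, the last holds). The fingers move at their own pace and stop on an object; "grip_force" is the grip in N (left out, the last holds). Time passes only in rows, so rows that repeat a pose let the fingers close, or fill a call up. It gives the time, the measured TCP pose, the force, the opening and the grip force at its end, in the units of the state.
- bot.observe(): the state, without advancing time (a new reading comes with each control period).
- bot.snapshot(name): name is "side" or "top"; returns a dict with "color" (400x640x3 uint8, red, green, blue), "mtx" (3x3 intrinsics, pixels), "pose" (4x4, takes a point from camera to world coordinates). Camera axes: x right, y up, looking along -z (the intrinsics and any distortion apply to the point x, -y, -z); pixel columns grow to the right and rows downward; lengths in m; the calibration is good to about 2 mm. A picture is of the moment at which its call begins. There is no depth.
- bot.finish_job(): hands the job in; it is judged then, once.
The state is a dict: "time": time; "q": joint angles; "qvel": joint speeds; "tau": joint torques, N m; "ee_pos": TCP position; "eef_rot": TCP orientation; "wrist_force": force on the tool from outside, world axes, zero at the start; "wrist_torque": the same for the moment, N m; "gripper_width": opening from 0.0 (shut) to 1.0 (fully open); "finger_force": force on a finger pad.
Only numpy, scipy, OpenCV 4.12 (cv2) and the standard library are available. Lean on these libraries where they do the work, as an engineer would, in place of code of your own. Each camera call takes 0.05 s, during which the arm holds its last target. There are 200 camera calls.

## Working session

There is one attempt and no reset: what is moved stays moved. The work goes in short steps, Python scripts to look and compute and a tool call to move; the robot and the scene stay as the last step left them, time stands still between calls to the robot, and variables do not carry over. Pictures are saved under pics/ and viewed, at most 14 in all, crops included, and the job is handed in when it is done.

Besides the shell and the picture viewer there is one more tool, called after "Call:" by a JSON object that holds its "name" and its "arguments". apply_moves: Moves the arm, as the interface text tells. Its arguments: {"type":"object","properties":{"motion":{"type":"string"},"fingers":{"type":"number"},"grip_force":{"type":"number"}},"required":["motion"]}

```bash
ls; mkdir -p pics; cat > h.py <<'E'
import numpy as np, cv2
from plant import bot
def snap(n,f):
    s=bot.snapshot(n); np.savez('pics/'+f+'.npz',**{k:s[k] for k in('color','mtx','pose')})
    cv2.imwrite('pics/'+f+'.png',s['color'][:,:,::-1]); return s
def ray(s,u,v):
    K=s['mtx'];d=np.array([(u-K[0,2])/K[0,0],-(v-K[1,2])/K[1,1],-1.]);T=s['pose'];return T[:3,3],T[:3,:3]@d
def atz(s,u,v,z):
    o,d=ray(s,u,v);return o+d*(z-o[2])/d[2]
def tri(s1,p1,s2,p2):
    o1,d1=ray(s1,*p1);o2,d2=ray(s2,*p2)
    A=np.c_[d1,-d2];t=np.linalg.lstsq(A,o2-o1,rcond=None)[0]
    a=o1+d1*t[0];b=o2+d2*t[1];return (a+b)/2,np.linalg.norm(a-b)
def proj(s,P):
    T=s['pose'];c=T[:3,:3].T@(np.array(P)-T[:3,3]);K=s['mtx'];return K[0,0]*c[0]/-c[2]+K[0,2],K[1,1]*c[1]/c[2]+K[1,2]
def load(f): return dict(np.load('pics/'+f+'.npz'))
E
python3 - <<'E'
from h import *
np.set_printoptions(precision=4,suppress=True)
for n in('side','top'):
    s=snap(n,n+'0');print(n,s['mtx'],s['pose'],[k for k in s])
print(bot.observe())
E
```

```text
pics
side [[401.3722   0.     318.9953]
 [  0.     401.3722 196.2299]
 [  0.       0.       1.    ]] [[ 0.8993  0.2673 -0.3461  0.2223]
 [-0.4373  0.5504 -0.7112 -0.7432]
 [ 0.0004  0.791   0.6119  0.7073]
 [ 0.      0.      0.      1.    ]] ['color', 'mtx', 'pose']
top [[499.5204   0.     315.0806]
 [  0.     499.5204 206.0126]
 [  0.       0.       1.    ]] [[ 0.0247  0.9911 -0.1307  0.3922]
 [-0.9997  0.0235 -0.011  -0.0731]
 [-0.0078  0.131   0.9914  1.3997]
 [ 0.      0.      0.      1.    ]] ['color', 'mtx', 'pose']
{'time': 0.1, 'q': array([-69.2691,  18.3478,  89.699 ,   0.0005,  72.0431,  -1.1448]), 'qvel': array([-0.0506, -0.188 , -0.2486,  0.0491,  0.0246,  0.0424]), 'tau': array([  0.0002, -41.3334, -23.2511,   0.0728,   0.0422,  -0.    ]), 'ee_pos': array([ 0.2142, -0.5335,  0.404 ]), 'eef_rot': array([[ 0.928 ,  0.3726, -0.0005],
       [ 0.3726, -0.928 ,  0.0015],
       [ 0.    , -0.0016, -1.    ]]), 'wrist_force': array([-0.4315,  0.6726, -0.1931]), 'wrist_torque': array([-0.0008,  0.0167, -0.0426]), 'finger_force': 0.0, 'gripper_width': 0.9977517202247957}
```

View pics/top0.png

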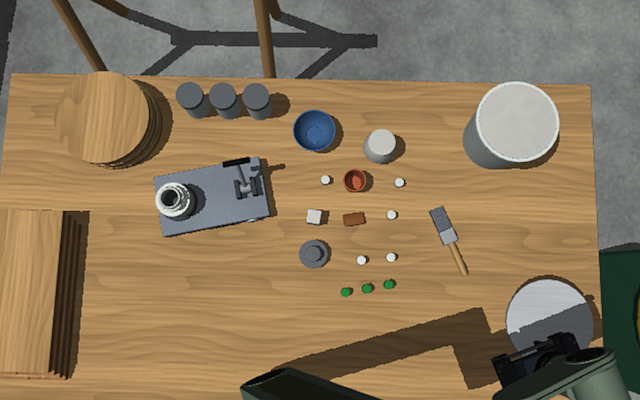

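View pics/side0.png

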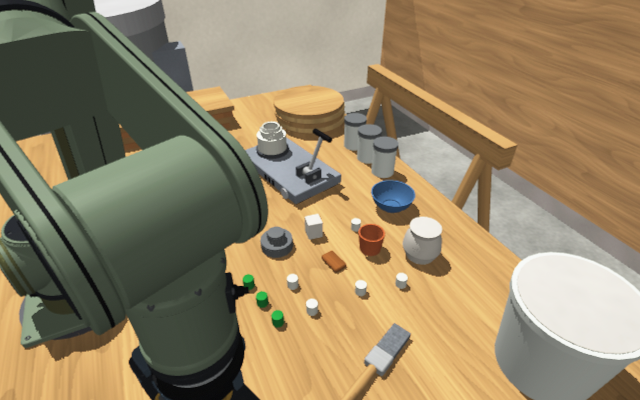

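Top: white cylinders near (326,180), (400,182), (392,215), (391,257), (361,260). The cap is at (314,254), the jar at (174,200) and the lever bar at (236,162). Side: the same cylinders are at (356,225), (402,281), (361,288), (312,307), (292,282). The white square at (314,216) in the top view is the prop.

```bash
python3 - <<'E'
from h import *
t=load('top0');s=load('side0')
def crop(a,x0,y0,w,h,k,dst):
    return cv2.resize(a['color'][y0:y0+h,x0:x0+w,::-1],None,fx=k,fy=k,interpolation=cv2.INTER_CUBIC)
cv2.imwrite('pics/c1.png',np.vstack([crop(t,145,145,133,100,6,0)]))
cv2.imwrite('pics/c2.png',np.vstack([crop(s,240,110,133,100,6,0)]))
def blobs(a,box):
    x0,y0,x1,y1=box;c=a['color'][y0:y1,x0:x1].astype(int)
    m=((c.min(2)>150)&(c.max(2)-c.min(2)<45)).astype(np.uint8)
    n,l,st,ce=cv2.connectedComponentsWithStats(m)
    return [(st[i],ce[i]+[x0,y0]) for i in range(1,n) if st[i][4]>15]
for a,b in((t,(295,165,420,275)),(s,(270,205,420,325))):
    for st,ce in blobs(a,b): print(st[2:5],ce.round(1), atz(a,*ce,0.02).round(4))
E
```

```text
[ 9  9 59] [324.9 179.1] [ 0.6509 -0.0836  0.02  ]
[ 9  9 61] [398.7 181.9] [ 0.6478 -0.2904  0.02  ]
[ 15  15 172] [313.3 216.1] [ 0.5457 -0.0537  0.02  ]
[ 9  9 63] [390.9 214.2] [ 0.5562 -0.2689  0.02  ]
[ 9  9 63] [390.3 257. ] [ 0.4378 -0.2678  0.02  ]
[ 9  9 62] [360.7 259.9] [ 0.4278 -0.1869  0.02  ]
[ 17  12 150] [313.  219.5] [ 0.5536 -0.0266  0.02  ]
[10  7 52] [355.5 221. ] [ 0.6503 -0.08    0.02  ]
[ 17  28 278] [412.1 231.5] [ 0.7581 -0.1768  0.02  ]
[11  9 77] [291.9 278. ] [ 0.4276 -0.1842  0.02  ]
[12  9 80] [401.4 276.9] [ 0.6477 -0.2877  0.02  ]
[12  9 86] [360.6 284.2] [ 0.5557 -0.2659  0.02  ]
[12 10 95] [311.5 303.4] [ 0.4378 -0.2652  0.02  ]
```

View pics/c1.png

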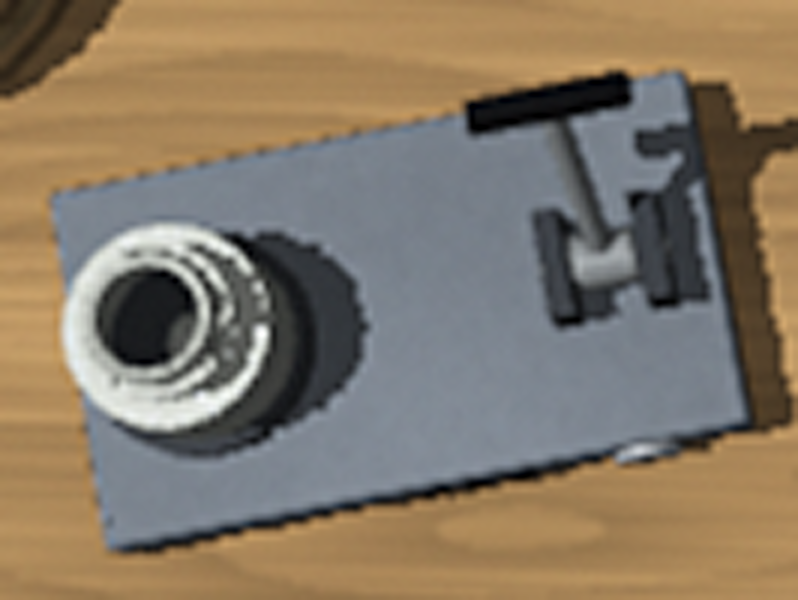

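View pics/c2.png

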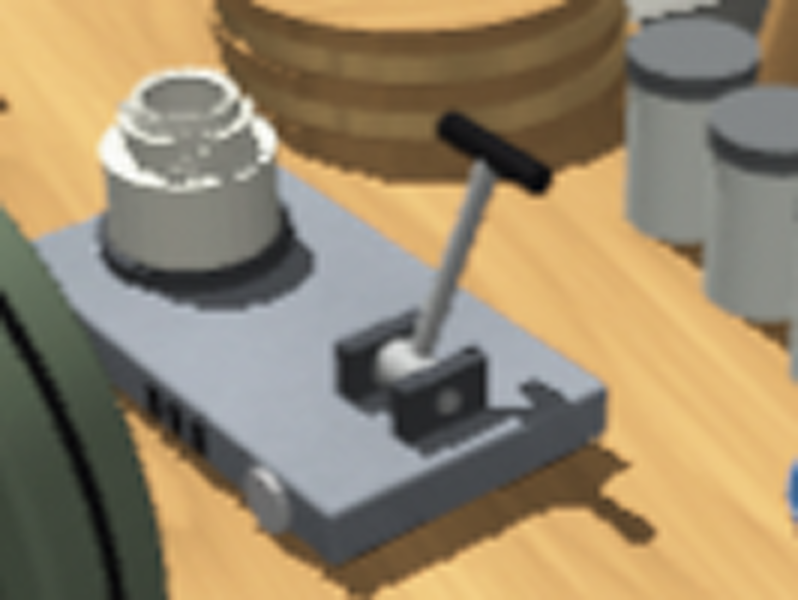

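The top crop shows the base corners at crop (52,192), (685,72), (748,425), (108,540), the mouth centre at (152,316) and the bar ends at (468,116), (630,88). In the side crop the mouth centre is at (188,97) and the bar runs from (452,125) to (540,178).

```bash
python3 - <<'E'
from h import *
np.set_printoptions(precision=4,suppress=True)
t=load('top0');s=load('side0')
T=lambda x,y:((x+.5)/6-.5+145,(y+.5)/6-.5+145)
S=lambda x,y:((x+.5)/6-.5+240,(y+.5)/6-.5+110)
c=[atz(t,*T(*p),.04) for p in((52,192),(685,72),(748,425),(108,540))]
print(np.array(c));print('ctr',np.mean(c,0))
c=np.array(c);print([np.linalg.norm(c[i]-c[i-1]) for i in range(4)])
ey=(c[0]-c[1]+c[3]-c[2]);print('yaw',np.degrees(np.arctan2(-ey[0],ey[1])))
print('rim',tri(t,T(152,316),s,S(188,97)), atz(t,*T(152,316),.128))
print('bar',tri(t,T(549,102),s,S(496,151)))
a,b=atz(t,*T(468,116),.162),atz(t,*T(630,88),.162);print(a,b,np.linalg.norm(a-b),np.degrees(np.arctan2(-(a-b)[0],(a-b)[1])))
tp=[(324.9,179.1),(398.7,181.9),(390.9,214.2),(390.3,257),(360.7,259.9)];sp=[(355.5,221),(401.4,276.9),(360.6,284.2),(311.5,303.4),(291.9,278)]
for p,q in zip(tp,sp): print(tri(t,p,s,q),(atz(t,*p,.024)+atz(s,*q,.024))/2)
k=6
f=lambda a,x,y:cv2.resize(a['color'][y:y+50,x:x+64,::-1],None,fx=k,fy=k,interpolation=cv2.INTER_CUBIC)
cv2.imwrite('pics/c3.png',np.hstack([f(t,283,228),f(s,247,215)]))
E
```

```text
[[0.6432 0.3928 0.04  ]
 [0.7066 0.1021 0.04  ]
 [0.5425 0.0668 0.04  ]
 [0.4829 0.3564 0.04  ]]
ctr [0.5938 0.2295 0.04  ]
[np.float64(0.16434238563771722), np.float64(0.2974842204414757), np.float64(0.1678023631747376), np.float64(0.2956454955650517)]
yaw 11.965017519933966
rim (array([0.5741, 0.3171, 0.1243]), np.float64(0.00042579579073724226)) [0.5738 0.3159 0.128 ]
bar (array([0.6647, 0.1443, 0.1574]), np.float64(0.0009403945411480309))
[0.6573 0.1773 0.162 ] [0.6709 0.1094 0.162 ] 0.06924692410477895 11.345665052022374
(array([ 0.6494, -0.0831,  0.023 ]), np.float64(0.0020124606396602204)) [ 0.649  -0.0837  0.024 ]
(array([ 0.6467, -0.2896,  0.0226]), np.float64(0.0012846276030515716)) [ 0.6461 -0.29    0.024 ]
(array([ 0.555 , -0.2682,  0.0229]), np.float64(0.0017668203342145984)) [ 0.5546 -0.2685  0.024 ]
(array([ 0.4373, -0.2673,  0.0228]), np.float64(0.0010076561338118668)) [ 0.437  -0.2676  0.024 ]
(array([ 0.4274, -0.1864,  0.0224]), np.float64(0.0010326789726747764)) [ 0.4271 -0.187   0.024 ]
```

View pics/c3.png

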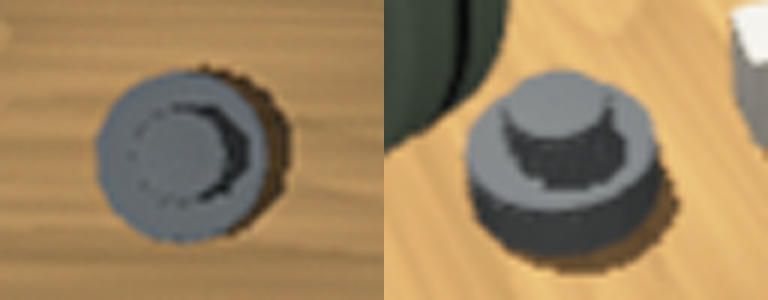

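The knob top is at crop (178,152) in the top view and (173,104) in the side view. I'll write a move planner next.

```bash
cat >> h.py <<'E'
def plan(*W,start=None):
    """W: (x,y,z,yaw) TCP world targets, each printed as tool shift cm and turn from the previous"""
    o=bot.observe();R=o['eef_rot'];p=o['ee_pos'];y=np.degrees(np.arctan2(R[1,0],R[0,0]))
    print('t %.1f at'%o['time'],p.round(4),'yaw %.1f'%y,'w %.3f'%o['gripper_width'],'F',o['wrist_force'].round(1),'q6 %.1f'%o['q'][5])
    for w in W:
        c,s=np.cos(np.radians(y)),np.sin(np.radians(y));d=np.array(w[:3])-p
        print('  ->',w,'shift',np.round([100*(c*d[0]+s*d[1]),100*(s*d[0]-c*d[1]),-100*d[2]],2),'turn z %.1f'%(y-w[3]))
        p=np.array(w[:3]);y=w[3]
def find(tag=None):
    for n,b in(('top',(240,165,460,300)),('side',(240,205,450,335))):
        a=bot.snapshot(n);x0,y0,x1,y1=b;c=a['color'][y0:y1,x0:x1].astype(int)
        m=((c.min(2)>150)&(c.max(2)-c.min(2)<45)).astype(np.uint8)
        k,l,st,ce=cv2.connectedComponentsWithStats(m)
        print(n,[(atz(a,*(ce[i]+[x0,y0]),.024)[:2].round(3).tolist(),int(st[i][4])) for i in range(1,k) if 15<st[i][4]<140])
        if tag: cv2.imwrite('pics/%s%s.png'%(tag,n),a['color'][:,:,::-1])
E
python3 - <<'E'
from h import *
t=load('top0');s=load('side0')
f=lambda x,y,a,b:((x+.5)/6-.5+a,(y+.5)/6-.5+b)
print('knobtop',tri(t,f(178,152,283,228),s,f(173,104,247,215)))
plan((.437,-.268,.405,0),(.437,-.268,.203,0),(.437,-.268,.405,0),(.574,.317,.405,0),(.574,.317,.325,0))
E
```

```text
knobtop (array([ 0.44180275, -0.05336115,  0.04397217]), np.float64(0.0022117636299027643))
t 0.1 at [ 0.2142 -0.5335  0.404 ] yaw 21.9 w 0.998 F [-0.4  0.7 -0.2] q6 -1.1
  -> (0.437, -0.268, 0.405, 0) shift [ 30.57 -16.33  -0.1 ] turn z 21.9
  -> (0.437, -0.268, 0.203, 0) shift [ 0.   0.  20.2] turn z 0.0
  -> (0.437, -0.268, 0.405, 0) shift [  0.    0.  -20.2] turn z 0.0
  -> (0.574, 0.317, 0.405, 0) shift [ 13.7 -58.5  -0. ] turn z 0.0
  -> (0.574, 0.317, 0.325, 0) shift [0. 0. 8.] turn z 0.0
```

Call:
{"name": "apply_moves", "arguments": {"motion": "30.6 -16.3 0 0 0 21.9;30.6 -16.3 0 0 0 21.9;30.6 -16.3 0 0 0 21.9;30.6 -16.3 0 0 0 21.9;30.6 -16.3 0 0 0 21.9;30.6 -16.3 0 0 0 21.9;30.6 -16.3 0 0 0 21.9;30.6 -16.3 0 0 0 21.9;30.6 -16.3 0 0 0 21.9;30.6 -16.3 0 0 0 21.9", "fingers": 90, "grip_force": 15}}

```text
time: 0.93
ee_pos: [0.4395, -0.2653, 0.4044]
eef_rot: [[1.0, 0.005, 0.0], [0.005, -1.0, 0.002], [0.001, -0.002, -1.0]]
wrist_force: [-0.3, -0.8, 0.1]
gripper_width: 0.648
finger_force: 0.0
```

```bash
python3 - <<'E'
from h import *
plan((.437,-.268,.203,0));find()
E
```

```text
t 0.9 at [ 0.4395 -0.2653  0.4044] yaw 0.3 w 0.648 F [-0.3 -0.8  0.1] q6 57.3
  -> (0.437, -0.268, 0.203, 0) shift [-0.26  0.27 20.14] turn z 0.3
top [([0.65, -0.083], 63), ([0.647, -0.29], 63), ([0.621, 0.14], 26), ([0.556, -0.269], 64), ([0.428, -0.187], 64)]
side [([0.65, -0.085], 39), ([0.427, -0.187], 76), ([0.646, -0.29], 76), ([0.554, -0.269], 83), ([0.436, -0.268], 93)]
```

Call:
{"name": "apply_moves", "arguments": {"motion": "0 0 5 0 0 0;0 0 9 0 0 0;0 0 13 0 0 0;0 0 16 0 0 0;0 0 18 0 0 0;0 0 19.5 0 0 0;0 0 20.1 0 0 0;0 0 20.1 0 0 0;0 0 20.1 0 0 0;0 0 20.1 0 0 0"}}

```text
time: 1.87
ee_pos: [0.4377, -0.2691, 0.2049]
eef_rot: [[1.0, -0.001, 0.002], [-0.001, -1.0, -0.002], [0.002, 0.002, -1.0]]
wrist_force: [0.2, 0.0, 0.2]
gripper_width: 0.644
finger_force: 0.0
```

Call:
{"name": "apply_moves", "arguments": {"motion": "0 0 0 0 0 0;0 0 0 0 0 0;0 0 0 0 0 0;0 0 0 0 0 0;0 0 0 0 0 0;0 0 0 0 0 0;0 0 -3 0 0 0;0 0 -7 0 0 0;0 0 -11 0 0 0;0 0 -15 0 0 0", "fingers": 255}}

```text
time: 2.7
ee_pos: [0.4371, -0.2681, 0.3552]
eef_rot: [[1.0, -0.0, -0.001], [-0.0, -1.0, 0.001], [-0.001, -0.001, -1.0]]
wrist_force: [0.3, 0.2, -0.8]
gripper_width: 0.266
finger_force: 15.0
```

```bash
python3 - <<'E'
from h import *
plan((.574,.317,.405,0));print(bot.observe()['finger_force']);
E
```

```text
t 2.7 at [ 0.4371 -0.2681  0.3552] yaw -0.0 w 0.266 F [ 0.3  0.2 -0.8] q6 57.2
  -> (0.574, 0.317, 0.405, 0) shift [ 13.67 -58.51  -4.98] turn z -0.0
14.99990165233612
```

Call:
{"name": "apply_moves", "arguments": {"motion": "0 -1 -3 0 0 0;1 -4 -5 0 0 0;2 -8 -5 0 0 0;3 -12 -5 0 0 0;4 -16 -5 0 0 0;5 -20 -5 0 0 0;6 -24 -5 0 0 0;7 -28 -5 0 0 0;8 -32 -5 0 0 0;9 -36 -5 0 0 0"}}

```text
time: 3.53
ee_pos: [0.5275, 0.0938, 0.4037]
eef_rot: [[1.0, -0.0, -0.0], [-0.0, -1.0, -0.0], [-0.0, 0.0, -1.0]]
wrist_force: [0.5, -0.2, -0.7]
gripper_width: 0.266
finger_force: 15.0
```

Call:
{"name": "apply_moves", "arguments": {"motion": "1 -4 0 0 0 0;2 -8 0 0 0 0;3 -12 0 0 0 0;3.8 -16 0 0 0 0;4.4 -19.5 0 0 0 0;4.7 -21.8 0 0 0 0;4.7 -22.5 0 0 0 0;4.7 -22.5 0 0 0 0;4.7 -22.5 0 0 0 0;4.7 -22.5 0 0 0 0"}}

```text
time: 4.37
ee_pos: [0.5746, 0.3152, 0.4038]
eef_rot: [[1.0, -0.002, -0.0], [-0.002, -1.0, -0.001], [-0.0, 0.001, -1.0]]
wrist_force: [-0.5, -0.1, 0.0]
gripper_width: 0.266
finger_force: 15.0
```

```bash
python3 - <<'E'
from h import *
plan((.574,.3165,.325,0));find('d1')
E
```

```text
t 4.4 at [0.5746 0.3152 0.4038] yaw -0.1 w 0.266 F [-0.5 -0.1  0. ] q6 117.9
  -> (0.574, 0.3165, 0.325, 0) shift [-0.06 -0.13  7.88] turn z -0.1
top [([0.65, -0.084], 63), ([0.647, -0.29], 64), ([0.556, -0.268], 65), ([0.428, -0.187], 64)]
side [([0.648, -0.084], 50), ([0.427, -0.187], 76), ([0.646, -0.29], 75), ([0.554, -0.269], 81)]
```

View pics/d1side.png

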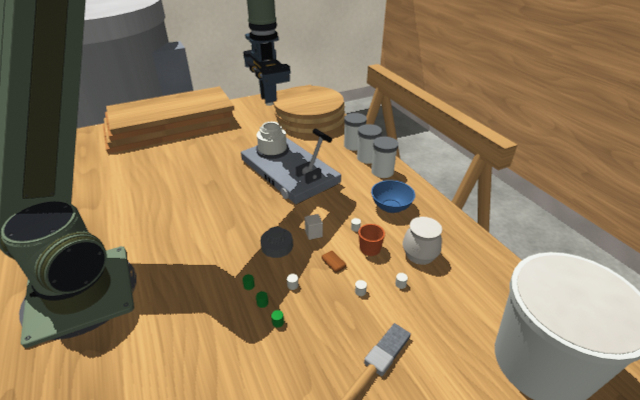

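The side view shows the gripped cylinder right above the jar (tips at about (270,100), mouth at (271,126)). Next I lower and release.

Call:
{"name": "apply_moves", "arguments": {"motion": "0 0 3 0 0 0;0 0 5.5 0 0 0;0 0 7.2 0 0 0;0 0 7.9 0 0 0;0 0 7.9 0 0 0;0 0 7.9 0 0 0;0 0 7.9 0 0 0;0 0 7.9 0 0 0;0 0 7.9 0 0 0;0 0 7.9 0 0 0"}}

```text
time: 5.3
ee_pos: [0.5748, 0.3167, 0.3256]
eef_rot: [[1.0, -0.0, 0.001], [-0.0, -1.0, 0.001], [0.001, -0.001, -1.0]]
wrist_force: [1.4, -0.1, -0.3]
gripper_width: 0.266
finger_force: 15.0
```

Call:
{"name": "apply_moves", "arguments": {"motion": "0 0 0 0 0 0;0 0 0 0 0 0;0 0 0 0 0 0;0 0 0 0 0 0;0 0 0 0 0 0;0 0 0 0 0 0;0 0 0 0 0 0;0 0 -3 0 0 0;0 0 -6.5 0 0 0;0 0 -8 0 0 0", "fingers": 90}}

```text
time: 6.13
ee_pos: [0.5751, 0.3169, 0.409]
eef_rot: [[1.0, -0.0, 0.006], [-0.0, -1.0, 0.003], [0.006, -0.003, -1.0]]
wrist_force: [0.3, -0.4, 1.0]
gripper_width: 0.644
finger_force: 0.0
```

```bash
python3 - <<'E'
from h import *
plan((.4275,-.187,.405,0));find()
s=snap('top','d2');
E
```

```text
t 6.1 at [0.5751 0.3169 0.409 ] yaw -0.0 w 0.644 F [ 0.3 -0.4  1. ] q6 117.9
  -> (0.4275, -0.187, 0.405, 0) shift [-14.75  50.39   0.4 ] turn z -0.0
top [([0.65, -0.084], 63), ([0.647, -0.29], 64), ([0.556, -0.268], 65), ([0.428, -0.187], 64)]
side [([0.648, -0.084], 49), ([0.427, -0.187], 76), ([0.646, -0.29], 76), ([0.554, -0.269], 81)]
```

Call:
{"name": "apply_moves", "arguments": {"motion": "-1 3 0 0 0 0;-2 7 0 0 0 0;-3 11 0 0 0 0;-4 15 0 0 0 0;-5 19 0 0 0 0;-6 23 0 0 0 0;-7 27 0 0 0 0;-8 31 0 0 0 0;-9 35 0 0 0 0;-10 38 0 0 0 0"}}

```text
time: 7.12
ee_pos: [0.4731, -0.0657, 0.4029]
eef_rot: [[1.0, -0.001, -0.004], [-0.001, -1.0, -0.0], [-0.004, 0.0, -1.0]]
wrist_force: [0.5, 0.4, 0.0]
gripper_width: 0.647
finger_force: 0.0
```

Call:
{"name": "apply_moves", "arguments": {"motion": "-1 4 1 0 0 0;-2 7.5 2 0 0 0;-3.5 10.5 4 0 0 0;-4.7 12.4 6 0 0 0;-4.7 12.4 7 0 0 0;-4.7 12.4 8 0 0 0;-4.7 12.4 9 0 0 0;-4.7 12.4 10 0 0 0;-4.7 12.4 10 0 0 0;-4.7 12.4 10 0 0 0"}}

```text
time: 7.95
ee_pos: [0.4269, -0.1871, 0.3033]
eef_rot: [[1.0, -0.0, -0.004], [-0.0, -1.0, 0.002], [-0.004, -0.002, -1.0]]
wrist_force: [0.5, -0.4, -0.5]
gripper_width: 0.646
finger_force: 0.0
```

```bash
python3 - <<'E'
from h import *
plan((.4275,-.187,.204,0));find()
E
```

```text
t 8.0 at [ 0.4269 -0.1871  0.3033] yaw -0.0 w 0.646 F [ 0.5 -0.4 -0.5] q6 65.0
  -> (0.4275, -0.187, 0.204, 0) shift [ 0.06 -0.01  9.93] turn z -0.0
top [([0.65, -0.083], 63), ([0.647, -0.29], 63), ([0.621, 0.14], 27), ([0.556, -0.269], 64), ([0.514, -0.433], 23)]
side [([0.563, -0.022], 36), ([0.648, -0.084], 50), ([0.427, -0.182], 38), ([0.646, -0.29], 77), ([0.554, -0.269], 84)]
```

Call:
{"name": "apply_moves", "arguments": {"motion": "0 0 3 0 0 0;0 0 6 0 0 0;0 0 8.5 0 0 0;0 0 9.6 0 0 0;0 0 9.9 0 0 0;0 0 9.9 0 0 0;0 0 9.9 0 0 0;0 0 9.9 0 0 0;0 0 9.9 0 0 0;0 0 9.9 0 0 0"}}

```text
time: 8.88
ee_pos: [0.4278, -0.1875, 0.2066]
eef_rot: [[1.0, -0.0, 0.002], [-0.0, -1.0, -0.001], [0.002, 0.001, -1.0]]
wrist_force: [-0.1, 0.6, 1.0]
gripper_width: 0.647
finger_force: 0.0
```

Call:
{"name": "apply_moves", "arguments": {"motion": "0 0 0 0 0 0;0 0 0 0 0 0;0 0 0 0 0 0;0 0 0 0 0 0;0 0 0 0 0 0;0 0 0 0 0 0;0 0 -3 0 0 0;0 0 -7 0 0 0;0 0 -11 0 0 0;0 0 -15 0 0 0", "fingers": 255}}

```text
time: 9.72
ee_pos: [0.4271, -0.1871, 0.3572]
eef_rot: [[1.0, -0.0, -0.001], [-0.0, -1.0, 0.0], [-0.001, -0.0, -1.0]]
wrist_force: [1.8, -0.4, -0.6]
gripper_width: 0.263
finger_force: 15.0
```

Call:
{"name": "apply_moves", "arguments": {"motion": "0 -1 -3 0 0 0;1 -4 -5 0 0 0;2 -8 -5 0 0 0;3 -12 -5 0 0 0;4 -16 -5 0 0 0;5 -20 -5 0 0 0;6 -24 -5 0 0 0;7 -28 -5 0 0 0;8 -32 -5 0 0 0;9 -36 -5 0 0 0"}}

```text
time: 10.55
ee_pos: [0.5175, 0.1748, 0.4055]
eef_rot: [[1.0, -0.0, -0.0], [-0.0, -1.0, -0.0], [-0.0, 0.0, -1.0]]
wrist_force: [-0.1, -0.7, 0.1]
gripper_width: 0.265
finger_force: 15.0
```

Call:
{"name": "apply_moves", "arguments": {"motion": "1 -4 0 0 0 0;2.5 -8 0 0 0 0;4 -11.5 0 0 0 0;5.2 -13.7 0 0 0 0;5.7 -14.4 1 0 0 0;5.7 -14.4 2 0 0 0;5.7 -14.4 3 0 0 0;5.7 -14.4 3 0 0 0;5.7 -14.4 3 0 0 0;5.7 -14.4 3 0 0 0"}}

```text
time: 11.38
ee_pos: [0.5745, 0.3153, 0.3762]
eef_rot: [[1.0, -0.002, 0.0], [-0.002, -1.0, -0.0], [0.0, 0.0, -1.0]]
wrist_force: [0.1, -0.4, -0.5]
gripper_width: 0.268
finger_force: 15.0
```

```bash
python3 - <<'E'
from h import *
plan((.5745,.3167,.325,0));find()
E
```

```text
t 11.4 at [0.5745 0.3153 0.3762] yaw -0.1 w 0.268 F [ 0.1 -0.4 -0.5] q6 117.9
  -> (0.5745, 0.3167, 0.325, 0) shift [-0.   -0.14  5.12] turn z -0.1
top [([0.65, -0.083], 64), ([0.647, -0.29], 64), ([0.556, -0.069], 22), ([0.556, -0.268], 65)]
side [([0.648, -0.084], 49), ([0.562, -0.045], 18), ([0.646, -0.29], 75), ([0.554, -0.269], 82)]
```

Call:
{"name": "apply_moves", "arguments": {"motion": "0 0 3 0 0 0;0 0 4.5 0 0 0;0 0 5.1 0 0 0;0 0 5.1 0 0 0;0 0 5.1 0 0 0;0 0 5.1 0 0 0;0 0 5.1 0 0 0;0 0 5.1 0 0 0;0 0 5.1 0 0 0;0 0 5.1 0 0 0"}}

```text
time: 12.32
ee_pos: [0.5748, 0.3166, 0.3252]
eef_rot: [[1.0, -0.0, 0.001], [-0.0, -1.0, 0.0], [0.001, -0.0, -1.0]]
wrist_force: [-0.2, -0.1, -0.2]
gripper_width: 0.265
finger_force: 15.0
```

Call:
{"name": "apply_moves", "arguments": {"motion": "0 0 0 0 0 0;0 0 0 0 0 0;0 0 0 0 0 0;0 0 0 0 0 0;0 0 0 0 0 0;0 0 0 0 0 0;0 0 0 0 0 0;0 0 -3 0 0 0;0 0 -6.5 0 0 0;0 0 -8 0 0 0", "fingers": 90}}

```text
time: 13.15
ee_pos: [0.5751, 0.3168, 0.409]
eef_rot: [[1.0, -0.0, 0.006], [-0.0, -1.0, 0.003], [0.006, -0.003, -1.0]]
wrist_force: [0.3, 1.1, 1.5]
gripper_width: 0.648
finger_force: 0.0
```

Call:
{"name": "apply_moves", "arguments": {"motion": "0 3 0 0 0 0;0 7 0 0 0 0;-0.3 11 0 0 0 0;-0.6 15 0 0 0 0;-1 19 0 0 0 0;-1.3 23 0 0 0 0;-1.6 27 0 0 0 0;-1.9 31 0 0 0 0;-1.9 35 0 0 0 0;-1.9 39 0 0 0 0"}}

```text
time: 13.98
ee_pos: [0.5549, -0.0752, 0.4051]
eef_rot: [[1.0, -0.0, 0.001], [-0.0, -1.0, -0.0], [0.001, 0.0, -1.0]]
wrist_force: [0.4, 0.0, -0.4]
gripper_width: 0.648
finger_force: 0.0
```

Call:
{"name": "apply_moves", "arguments": {"motion": "0 4 0 0 0 0;0 8 1 0 0 0;0 12 2 0 0 0;0 16 4 0 0 0;0 18.5 6 0 0 0;0 19.5 8 0 0 0;0 19.5 9 0 0 0;0 19.5 10 0 0 0;0 19.5 10 0 0 0;0 19.5 10 0 0 0"}}

```text
time: 14.82
ee_pos: [0.5558, -0.2672, 0.3051]
eef_rot: [[1.0, 0.001, 0.0], [0.001, -1.0, 0.0], [0.0, -0.0, -1.0]]
wrist_force: [0.9, 0.3, 0.8]
gripper_width: 0.647
finger_force: 0.0
```

```bash
python3 - <<'E'
from h import *
plan((.5555,-.2685,.204,0));find()
E
```

```text
t 14.8 at [ 0.5558 -0.2672  0.3051] yaw 0.1 w 0.647 F [0.9 0.3 0.8] q6 63.2
  -> (0.5555, -0.2685, 0.204, 0) shift [-0.03  0.13 10.11] turn z 0.1
top [([0.65, -0.083], 63), ([0.62, 0.139], 31)]
side [([0.734, -0.208], 27), ([0.645, -0.29], 78), ([0.554, -0.263], 39)]
```

Call:
{"name": "apply_moves", "arguments": {"motion": "0 0 3 0 0 0;0 0 6 0 0 0;0 0 8.5 0 0 0;0 0 9.7 0 0 0;0 0 10.1 0 0 0;0 0 10.1 0 0 0;0 0 10.1 0 0 0;0 0 10.1 0 0 0;0 0 10.1 0 0 0;0 0 10.1 0 0 0"}}

```text
time: 15.75
ee_pos: [0.5558, -0.2686, 0.205]
eef_rot: [[1.0, -0.0, 0.002], [-0.0, -1.0, -0.001], [0.002, 0.001, -1.0]]
wrist_force: [-0.1, -0.1, -0.1]
gripper_width: 0.652
finger_force: 0.0
```

Call:
{"name": "apply_moves", "arguments": {"motion": "0 0 0 0 0 0;0 0 0 0 0 0;0 0 0 0 0 0;0 0 0 0 0 0;0 0 0 0 0 0;0 0 0 0 0 0;0 0 -3 0 0 0;0 0 -7 0 0 0;0 0 -11 0 0 0;0 0 -15 0 0 0", "fingers": 255}}

```text
time: 16.58
ee_pos: [0.5552, -0.2682, 0.3551]
eef_rot: [[1.0, -0.0, -0.001], [-0.0, -1.0, 0.0], [-0.001, -0.0, -1.0]]
wrist_force: [1.0, -0.3, -0.8]
gripper_width: 0.267
finger_force: 15.0
```

Call:
{"name": "apply_moves", "arguments": {"motion": "0 -1 -3 0 0 0;0 -4 -5 0 0 0;0 -8 -5 0 0 0;0 -12 -5 0 0 0;0.5 -16 -5 0 0 0;1 -20 -5 0 0 0;1.5 -24 -5 0 0 0;1.9 -28 -5 0 0 0;1.9 -32 -5 0 0 0;1.9 -36 -5 0 0 0"}}

```text
time: 17.42
ee_pos: [0.5744, 0.0936, 0.4036]
eef_rot: [[1.0, -0.0, -0.0], [-0.0, -1.0, -0.0], [-0.0, 0.0, -1.0]]
wrist_force: [0.9, 0.4, -0.9]
gripper_width: 0.27
finger_force: 15.0
```

Call:
{"name": "apply_moves", "arguments": {"motion": "0 -4 0 0 0 0;0 -8 0 0 0 0;0 -12 0 0 0 0;0 -16 0 0 0 0;0 -19.5 0 0 0 0;0 -21.8 0 0 0 0;0 -22.5 1 0 0 0;0 -22.5 2 0 0 0;0 -22.5 3 0 0 0;0 -22.5 3 0 0 0"}}

```text
time: 18.25
ee_pos: [0.5743, 0.3149, 0.3702]
eef_rot: [[1.0, -0.002, -0.006], [-0.002, -1.0, -0.004], [-0.006, 0.004, -1.0]]
wrist_force: [0.5, -0.3, -0.2]
gripper_width: 0.264
finger_force: 15.0
```

```bash
python3 - <<'E'
from h import *
plan((.5745,.3167,.325,0),(.5745,.3167,.405,0),(.6465,-.29,.405,30));find()
E
```

```text
t 18.2 at [0.5743 0.3149 0.3702] yaw -0.1 w 0.264 F [ 0.5 -0.3 -0.2] q6 117.9
  -> (0.5745, 0.3167, 0.325, 0) shift [ 0.02 -0.18  4.52] turn z -0.1
  -> (0.5745, 0.3167, 0.405, 0) shift [ 0.  0. -8.] turn z 0.0
  -> (0.6465, -0.29, 0.405, 30) shift [ 7.2  60.67 -0.  ] turn z -30.0
top [([0.65, -0.084], 63), ([0.647, -0.29], 64), ([0.555, -0.068], 26)]
side [([0.648, -0.084], 50), ([0.561, -0.044], 24), ([0.646, -0.29], 76)]
```

Call:
{"name": "apply_moves", "arguments": {"motion": "0 0 3 0 0 0;0 0 4.4 0 0 0;0 0 4.9 0 0 0;0 0 4.9 0 0 0;0 0 4.9 0 0 0;0 0 4.9 0 0 0;0 0 4.9 0 0 0;0 0 4.9 0 0 0;0 0 4.9 0 0 0;0 0 4.9 0 0 0"}}

```text
time: 19.18
ee_pos: [0.5747, 0.3167, 0.3251]
eef_rot: [[1.0, -0.0, 0.001], [-0.0, -1.0, 0.0], [0.001, -0.0, -1.0]]
wrist_force: [-0.2, -0.5, -0.7]
gripper_width: 0.268
finger_force: 15.0
```

Call:
{"name": "apply_moves", "arguments": {"motion": "0 0 0 0 0 0;0 0 0 0 0 0;0 0 0 0 0 0;0 0 0 0 0 0;0 0 0 0 0 0;0 0 0 0 0 0;0 0 0 0 0 0;0 0 -3 0 0 0;0 0 -6.5 0 0 0;0 0 -8 0 0 0", "fingers": 90}}

```text
time: 20.02
ee_pos: [0.5751, 0.3168, 0.409]
eef_rot: [[1.0, -0.0, 0.005], [-0.0, -1.0, 0.003], [0.005, -0.003, -1.0]]
wrist_force: [0.4, 0.6, 1.6]
gripper_width: 0.647
finger_force: 0.0
```

Call:
{"name": "apply_moves", "arguments": {"motion": "0 3 0 0 0 0;0 7 0 0 0 0;0 11 0 0 0 0;0 15 0 0 0 0;1 19 0 0 0 0;2 23 0 0 0 0;3 27 0 0 0 0;4 31 0 0 0 0;5 35 0 0 0 0;6 39 0 0 0 0"}}

```text
time: 20.85
ee_pos: [0.6346, -0.0754, 0.405]
eef_rot: [[1.0, -0.001, 0.0], [-0.001, -1.0, -0.0], [0.0, 0.0, -1.0]]
wrist_force: [1.6, 0.2, 0.5]
gripper_width: 0.649
finger_force: 0.0
```

Call:
{"name": "apply_moves", "arguments": {"motion": "0.5 4 0 0 0 -6;1 8 0 0 0 -12;1.2 12 0 0 0 -18;1.2 16 1 0 0 -24;1.2 19.5 2 0 0 -30;1.2 21.2 4 0 0 -30;1.2 21.7 6 0 0 -30;1.2 21.7 8 0 0 -30;1.2 21.7 8 0 0 -30;1.2 21.7 8 0 0 -30"}}

```text
time: 21.68
ee_pos: [0.6463, -0.2904, 0.3237]
eef_rot: [[0.866, 0.499, -0.002], [0.499, -0.866, 0.001], [-0.002, -0.002, -1.0]]
wrist_force: [0.3, 1.3, -0.4]
gripper_width: 0.649
finger_force: 0.0
```

```bash
python3 - <<'E'
from h import *
plan((.6465,-.29,.204,30));find()
E
```

```text
t 21.7 at [ 0.6463 -0.2904  0.3237] yaw 30.0 w 0.649 F [ 0.3  1.3 -0.4] q6 34.9
  -> (0.6465, -0.29, 0.204, 30) shift [ 0.04 -0.03 11.97] turn z -0.0
top [([0.65, -0.083], 64), ([0.62, 0.139], 33)]
side [([0.648, -0.084], 53), ([0.806, -0.21], 56), ([0.645, -0.29], 76)]
```

Call:
{"name": "apply_moves", "arguments": {"motion": "0 0 3 0 0 0;0 0 6 0 0 0;0 0 9 0 0 0;0 0 11 0 0 0;0 0 11.9 0 0 0;0 0 11.9 0 0 0;0 0 11.9 0 0 0;0 0 11.9 0 0 0;0 0 11.9 0 0 0;0 0 11.9 0 0 0"}}

```text
time: 22.62
ee_pos: [0.6469, -0.2906, 0.2076]
eef_rot: [[0.866, 0.5, 0.003], [0.5, -0.866, -0.001], [0.002, 0.003, -1.0]]
wrist_force: [0.1, 0.6, 0.5]
gripper_width: 0.648
finger_force: 0.0
```

Call:
{"name": "apply_moves", "arguments": {"motion": "0 0 0 0 0 0;0 0 0 0 0 0;0 0 0 0 0 0;0 0 0 0 0 0;0 0 0 0 0 0;0 0 0 0 0 0;0 0 -3 0 0 0;0 0 -7 0 0 0;0 0 -11 0 0 0;0 0 -15 0 0 0", "fingers": 255}}

```text
time: 23.45
ee_pos: [0.6462, -0.2903, 0.357]
eef_rot: [[0.866, 0.5, -0.001], [0.5, -0.866, 0.0], [-0.001, -0.001, -1.0]]
wrist_force: [0.5, 0.1, 0.3]
gripper_width: 0.268
finger_force: 15.0
```

Call:
{"name": "apply_moves", "arguments": {"motion": "0.4 -1 -3 0 0 0;1.6 -3.7 -5 0 0 0;3.2 -7.4 -5 0 0 0;4.7 -11 -5 0 0 0;6.3 -14.7 -5 0 0 0;7.9 -18.4 -5 0 0 0;9.5 -22.1 -5 0 0 0;11 -25.7 -5 0 0 0;12.6 -29.4 -5 0 0 0;14.2 -33.1 -5 0 0 0"}}

```text
time: 24.28
ee_pos: [0.6034, 0.069, 0.4057]
eef_rot: [[0.866, 0.499, -0.0], [0.499, -0.866, -0.0], [-0.0, 0.0, -1.0]]
wrist_force: [0.6, -0.3, -1.0]
gripper_width: 0.267
finger_force: 15.0
```

Call:
{"name": "apply_moves", "arguments": {"motion": "1.6 -3.7 0 0 0 0;3.2 -7.4 0 0 0 0;4.7 -11 0 0 0 0;6.3 -14.7 0 0 0 0;7.9 -18.4 0 0 0 0;9 -21.5 0 0 0 0;9.9 -23.1 1 0 0 0;9.9 -23.1 2 0 0 0;9.9 -23.1 3 0 0 0;9.9 -23.1 3 0 0 0"}}

```text
time: 25.12
ee_pos: [0.574, 0.3158, 0.3726]
eef_rot: [[0.866, 0.499, -0.005], [0.499, -0.866, -0.004], [-0.006, 0.001, -1.0]]
wrist_force: [-0.1, -0.5, -1.7]
gripper_width: 0.266
finger_force: 15.0
```

```bash
python3 - <<'E'
from h import *
plan((.5745,.3167,.325,30),(.5745,.3167,.405,30),(.6495,-.084,.405,80));find()
E
```

```text
t 25.1 at [0.574  0.3158 0.3726] yaw 30.0 w 0.266 F [-0.1 -0.5 -1.7] q6 87.9
  -> (0.5745, 0.3167, 0.325, 30) shift [ 0.09 -0.05  4.76] turn z -0.0
  -> (0.5745, 0.3167, 0.405, 30) shift [ 0.  0. -8.] turn z 0.0
  -> (0.6495, -0.084, 0.405, 80) shift [-13.54  38.45  -0.  ] turn z -50.0
top [([0.65, -0.084], 63), ([0.556, -0.068], 27)]
side [([0.648, -0.084], 50), ([0.561, -0.044], 24)]
```

Call:
{"name": "apply_moves", "arguments": {"motion": "0 0 3 0 0 0;0 0 4.6 0 0 0;0 0 5.1 0 0 0;0 0 5.1 0 0 0;0 0 5.1 0 0 0;0 0 5.1 0 0 0;0 0 5.1 0 0 0;0 0 5.1 0 0 0;0 0 5.1 0 0 0;0 0 5.1 0 0 0"}}

```text
time: 26.05
ee_pos: [0.5744, 0.3169, 0.3252]
eef_rot: [[0.866, 0.5, 0.001], [0.5, -0.866, 0.0], [0.001, 0.0, -1.0]]
wrist_force: [0.3, -0.3, -0.4]
gripper_width: 0.267
finger_force: 15.0
```

Call:
{"name": "apply_moves", "arguments": {"motion": "0 0 0 0 0 0;0 0 0 0 0 0;0 0 0 0 0 0;0 0 0 0 0 0;0 0 0 0 0 0;0 0 0 0 0 0;0 0 0 0 0 0;0 0 -3 0 0 0;0 0 -6.5 0 0 0;0 0 -8 0 0 0", "fingers": 90}}

```text
time: 26.88
ee_pos: [0.5748, 0.3171, 0.409]
eef_rot: [[0.866, 0.5, 0.005], [0.5, -0.866, 0.003], [0.006, 0.0, -1.0]]
wrist_force: [0.0, 0.8, 1.6]
gripper_width: 0.645
finger_force: 0.0
```

Call:
{"name": "apply_moves", "arguments": {"motion": "-1 2.8 0 0 0 -6;-2 5.8 0 0 0 -12;-3.2 9 0 0 0 -18;-4.4 12.5 0 0 0 -24;-5.6 16 0 0 0 -30;-6.8 19.5 0 0 0 -36;-8 23 0 0 0 -42;-9.2 26.5 0 0 0 -48;-10.5 30 0 0 0 -50;-10.5 30 0 0 0 -50"}}

```text
time: 27.72
ee_pos: [0.6341, -0.0014, 0.4046]
eef_rot: [[0.179, 0.984, 0.001], [0.984, -0.179, -0.004], [-0.004, 0.001, -1.0]]
wrist_force: [0.1, 0.9, -0.1]
gripper_width: 0.647
finger_force: 0.0
```

Call:
{"name": "apply_moves", "arguments": {"motion": "-3 1.1 1 0 0 0;-6 2.2 3 0 0 0;-8 3 5 0 0 0;-8.4 3.2 7 0 0 0;-8.4 3.2 8 0 0 0;-8.4 3.2 8 0 0 0;-8.4 3.2 8 0 0 0;-8.4 3.2 8 0 0 0;-8.4 3.2 8 0 0 0;-8.4 3.2 8 0 0 0"}}

```text
time: 28.55
ee_pos: [0.6505, -0.0831, 0.3263]
eef_rot: [[0.173, 0.985, 0.003], [0.985, -0.173, -0.0], [0.0, 0.003, -1.0]]
wrist_force: [-1.0, 0.8, 0.7]
gripper_width: 0.646
finger_force: 0.0
```

```bash
python3 - <<'E'
from h import *
plan((.6495,-.084,.204,80));find()
E
```

```text
t 28.6 at [ 0.6505 -0.0831  0.3263] yaw 80.0 w 0.646 F [-1.   0.8  0.7] q6 1.7
  -> (0.6495, -0.084, 0.204, 80) shift [-0.11 -0.08 12.23] turn z 0.0
top [([0.621, 0.14], 38)]
side [([0.648, -0.084], 51)]
```

Call:
{"name": "apply_moves", "arguments": {"motion": "0 0 3 0 0 0;0 0 6 0 0 0;-0.1 -0.1 9 0 0 0;-0.1 -0.1 11 0 0 0;-0.1 -0.1 12.2 0 0 0;-0.1 -0.1 12.2 0 0 0;-0.1 -0.1 12.2 0 0 0;-0.1 -0.1 12.2 0 0 0;-0.1 -0.1 12.2 0 0 0;-0.1 -0.1 12.2 0 0 0"}}

```text
time: 29.48
ee_pos: [0.6496, -0.0847, 0.2044]
eef_rot: [[0.174, 0.985, 0.003], [0.985, -0.174, -0.0], [0.0, 0.003, -1.0]]
wrist_force: [0.1, 0.7, -0.3]
gripper_width: 0.647
finger_force: 0.0
```

Call:
{"name": "apply_moves", "arguments": {"motion": "0 0 0 0 0 0;0 0 0 0 0 0;0 0 0 0 0 0;0 0 0 0 0 0;0 0 0 0 0 0;0 0 0 0 0 0;0 0 -3 0 0 0;0 0 -7 0 0 0;0 0 -11 0 0 0;0 0 -15 0 0 0", "fingers": 255}}

```text
time: 30.32
ee_pos: [0.6488, -0.0846, 0.354]
eef_rot: [[0.174, 0.985, -0.001], [0.985, -0.174, 0.0], [-0.0, -0.001, -1.0]]
wrist_force: [0.6, -0.3, 0.5]
gripper_width: 0.271
finger_force: 15.0
```

Call:
{"name": "apply_moves", "arguments": {"motion": "1 -0.4 -3 0 0 0;4 -1.5 -5 0 0 0;8 -3 -5 0 0 0;11.5 -4.3 -5 0 0 0;15 -5.6 -5 0 0 0;18.5 -7 -5 0 0 0;22 -8.3 -5 0 0 0;25.5 -9.6 -5 0 0 0;29 -10.9 -5 0 0 0;32 -12 -5 0 0 0"}}

```text
time: 31.15
ee_pos: [0.5857, 0.2537, 0.4026]
eef_rot: [[0.173, 0.985, -0.0], [0.985, -0.173, 0.0], [0.0, -0.001, -1.0]]
wrist_force: [0.6, 0.5, 0.2]
gripper_width: 0.266
finger_force: 15.0
```

Call:
{"name": "apply_moves", "arguments": {"motion": "3 -1.2 0 0 0 0;5.3 -2 0 0 0 0;6.1 -2.4 0 0 0 0;6.1 -2.4 1 0 0 0;6.1 -2.4 2 0 0 0;6.1 -2.4 3 0 0 0;6.1 -2.4 3 0 0 0;6.1 -2.4 3 0 0 0;6.1 -2.4 3 0 0 0;6.1 -2.4 3 0 0 0"}}

```text
time: 31.98
ee_pos: [0.574, 0.315, 0.3733]
eef_rot: [[0.175, 0.985, 0.001], [0.985, -0.175, 0.0], [0.0, 0.001, -1.0]]
wrist_force: [0.5, 1.0, -0.7]
gripper_width: 0.268
finger_force: 15.0
```

```bash
python3 - <<'E'
from h import *
plan((.5745,.3167,.325,80));find()
E
```

```text
t 32.0 at [0.574  0.315  0.3733] yaw 79.9 w 0.268 F [ 0.5  1.  -0.7] q6 37.8
  -> (0.5745, 0.3167, 0.325, 80) shift [0.18 0.02 4.83] turn z -0.1
top [([0.556, -0.069], 22)]
side [([0.561, -0.044], 24)]
```

Call:
{"name": "apply_moves", "arguments": {"motion": "0 0 3 0 0 0;0.1 0 4.4 0 0 0;0.1 0 4.9 0 0 0;0.1 0 4.9 0 0 0;0.1 0 4.9 0 0 0;0.1 0 4.9 0 0 0;0.1 0 4.9 0 0 0;0.1 0 4.9 0 0 0;0.1 0 4.9 0 0 0;0.1 0 4.9 0 0 0"}}

```text
time: 32.92
ee_pos: [0.5738, 0.3166, 0.3241]
eef_rot: [[0.174, 0.985, 0.001], [0.985, -0.174, 0.0], [0.0, 0.0, -1.0]]
wrist_force: [1.1, 0.9, -0.8]
gripper_width: 0.267
finger_force: 15.0
```

Call:
{"name": "apply_moves", "arguments": {"motion": "0 0 0 0 0 0;0 0 0 0 0 0;0 0 0 0 0 0;0 0 0 0 0 0;0 0 0 0 0 0;0 0 0 0 0 0;0 0 0 0 0 0;0 0 -3 0 0 0;0 0 -6.5 0 0 0;0 0 -8 0 0 0", "fingers": 40}}

```text
time: 33.75
ee_pos: [0.5742, 0.3169, 0.408]
eef_rot: [[0.174, 0.985, 0.005], [0.985, -0.174, 0.003], [0.004, 0.005, -1.0]]
wrist_force: [0.8, 0.1, 1.2]
gripper_width: 0.844
finger_force: 0.0
```

```bash
python3 - <<'E'
from h import *
t=load('top0');s=load('side0')
f=lambda x,y,a,b:((x+.5)/6-.5+a,(y+.5)/6-.5+b)
g=lambda x,y:f(x,y,145,145);h=lambda x,y:f(x,y,240,110)
print('knob',atz(t,*f(178,152,283,228),.048),atz(s,*f(173,104,247,215),.048))
print('rim',atz(t,*g(152,316),.128),atz(s,*h(188,97),.128))
print('bar',atz(t,*g(549,102),.162),atz(s,*h(496,151),.16))
plan((.5745,.3168,.405,80),(.442,-.055,.405,0))
E
```

```text
knob [ 0.44271654 -0.053721    0.048     ] [ 0.43940151 -0.05728583  0.048     ]
rim [0.5738085  0.31589101 0.128     ] [0.57167891 0.31035668 0.128     ]
bar [0.66410528 0.14333141 0.162     ] [0.66208342 0.14013969 0.16      ]
t 33.8 at [0.5742 0.3169 0.408 ] yaw 80.0 w 0.844 F [0.8 0.1 1.2] q6 37.9
  -> (0.5745, 0.3168, 0.405, 80) shift [-0.    0.03  0.3 ] turn z -0.0
  -> (0.442, -0.055, 0.405, 0) shift [-38.92  -6.59  -0.  ] turn z 80.0
```

Call:
{"name": "apply_moves", "arguments": {"motion": "-3 -0.5 0 0 0 7;-7 -1.2 0 0 0 14;-11 -1.9 0 0 0 21;-15 -2.6 0 0 0 28;-19 -3.3 0 0 0 35;-23 -3.9 0 0 0 42;-27 -4.6 0 0 0 49;-31 -5.3 0 0 0 56;-35 -6 0 0 0 63;-38.9 -6.6 0 0 0 70"}}

```text
time: 34.58
ee_pos: [0.4398, -0.0565, 0.404]
eef_rot: [[0.986, 0.168, 0.001], [0.168, -0.986, -0.0], [0.001, 0.0, -1.0]]
wrist_force: [0.8, -1.0, -0.2]
gripper_width: 0.845
finger_force: 0.0
```

Call:
{"name": "apply_moves", "arguments": {"motion": "0 0 2 0 0 5;0 0 4 0 0 10;0 0 6 0 0 10;0 0 8 0 0 10;0 0 9 0 0 10;0 0 10 0 0 10;0 0 10 0 0 10;0 0 10 0 0 10;0 0 10 0 0 10;0 0 10 0 0 10"}}

```text
time: 35.42
ee_pos: [0.4414, -0.055, 0.3046]
eef_rot: [[1.0, -0.0, 0.002], [-0.0, -1.0, -0.0], [0.002, 0.0, -1.0]]
wrist_force: [0.1, 0.4, -0.0]
gripper_width: 0.842
finger_force: 0.0
```

```bash
python3 - <<'E'
from h import *
plan((.442,-.055,.220,0))
t=snap('top','e1t');s=snap('side','e1s')
k=5
f=lambda a,x,y:cv2.resize(a['color'][y:y+100,x:x+80,::-1],None,fx=k,fy=k,interpolation=cv2.INTER_CUBIC)
cv2.imwrite('pics/e1.png',np.hstack([f(t,135,145),f(s,240,180)]))
E
```

```text
t 35.4 at [ 0.4414 -0.055   0.3046] yaw -0.0 w 0.842 F [ 0.1  0.4 -0. ] q6 81.4
  -> (0.442, -0.055, 0.22, 0) shift [0.06 0.   8.46] turn z -0.0
```

View pics/e1.png

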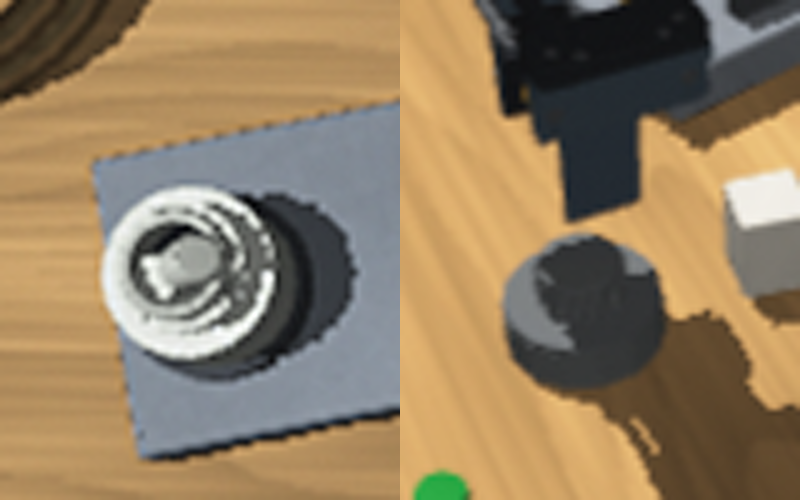

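One cylinder shows high in the mouth, at crop (188,258), so I'll check how high it stands.

```bash
python3 - <<'E'
from h import *
t=load('e1t');s=load('e1s')
f=lambda a,x,y:cv2.resize(a['color'][y:y+40,x:x+40,::-1],None,fx=10,fy=10,interpolation=cv2.INTER_CUBIC)
cv2.imwrite('pics/e2.png',np.hstack([f(t,153,180),f(s,250,112)]))
E
```

```text
(no output)
```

View pics/e2.png

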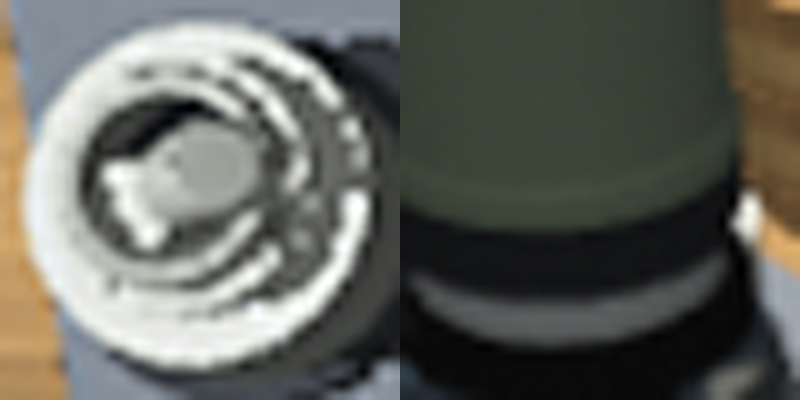

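Call:
{"name": "apply_moves", "arguments": {"motion": "0 0 2 0 0 0;0 0 4 0 0 0;0 0 5.5 0 0 0;0 0 6.5 0 0 0;0 0 7.2 0 0 0;0 0 7.8 0 0 0;0 0 8.2 0 0 0;0 0 8.4 0 0 0;0 0 8.4 0 0 0;0 0 8.4 0 0 0"}}

```text
time: 36.35
ee_pos: [0.4413, -0.055, 0.2201]
eef_rot: [[1.0, -0.0, 0.001], [-0.0, -1.0, -0.0], [0.001, 0.0, -1.0]]
wrist_force: [0.9, 0.2, -0.3]
gripper_width: 0.842
finger_force: 0.0
```

Call:
{"name": "apply_moves", "arguments": {"motion": "0 0 0 0 0 0;0 0 0 0 0 0;0 0 0 0 0 0;0 0 0 0 0 0;0 0 0 0 0 0;0 0 0 0 0 0;0 0 0 0 0 0;0 0 0 0 0 0;0 0 0 0 0 0;0 0 0 0 0 0", "fingers": 255, "grip_force": 40}}

```text
time: 37.18
ee_pos: [0.4411, -0.055, 0.2198]
eef_rot: [[1.0, -0.0, 0.0], [-0.0, -1.0, -0.0], [0.0, 0.0, -1.0]]
wrist_force: [0.3, -0.2, 2.1]
gripper_width: 0.452
finger_force: 40.0
```

Call:
{"name": "apply_moves", "arguments": {"motion": "0 0 -2 0 0 0;0 0 -5 0 0 0;0 0 -8 0 0 0;0 0 -11 0 0 0;0 0 -14 0 0 0;0 0 -17 0 0 0;0 0 -20 0 0 0;0 0 -21.5 0 0 0;0 0 -22 0 0 0;0 0 -22 0 0 0"}}

```text
time: 38.02
ee_pos: [0.441, -0.0549, 0.4404]
eef_rot: [[1.0, -0.0, 0.002], [-0.0, -1.0, -0.0], [0.002, 0.0, -1.0]]
wrist_force: [0.7, 0.2, -1.1]
gripper_width: 0.454
finger_force: 40.0
```

```bash
python3 - <<'E'
from h import *
plan((.5745,.317,.44,0))
s=snap('side','f1s')
E
```

```text
t 38.0 at [ 0.441  -0.0549  0.4404] yaw -0.0 w 0.454 F [ 0.7  0.2 -1.1] q6 81.4
  -> (0.5745, 0.317, 0.44, 0) shift [ 13.33 -37.2    0.04] turn z -0.0
```

Call:
{"name": "apply_moves", "arguments": {"motion": "1 -3 0 0 0 0;2 -6 0 0 0 0;3.3 -9.5 0 0 0 0;4.6 -13 0 0 0 0;6 -16.5 0 0 0 0;7.3 -20 0 0 0 0;8.5 -23.5 0 0 0 0;9.8 -27 0 0 0 0;11 -30.5 0 0 0 0;12 -33.5 0 0 0 0"}}

```text
time: 38.9
ee_pos: [0.5616, 0.2824, 0.4365]
eef_rot: [[1.0, 0.0, -0.004], [0.0, -1.0, -0.002], [-0.004, 0.002, -1.0]]
wrist_force: [1.5, -1.4, -0.5]
gripper_width: 0.454
finger_force: 40.0
```

Call:
{"name": "apply_moves", "arguments": {"motion": "1 -2.5 0 0 0 0;1.3 -3.7 0 0 0 0;1.3 -3.7 0 0 0 0;1.3 -3.7 1 0 0 0;1.3 -3.7 1.5 0 0 0;1.3 -3.7 2 0 0 0;1.3 -3.7 2 0 0 0;1.3 -3.7 2 0 0 0;1.3 -3.7 2 0 0 0;1.3 -3.7 2 0 0 0"}}

```text
time: 39.73
ee_pos: [0.5743, 0.3166, 0.4204]
eef_rot: [[1.0, -0.001, 0.001], [-0.001, -1.0, 0.0], [0.001, -0.0, -1.0]]
wrist_force: [-0.0, 0.4, -1.3]
gripper_width: 0.453
finger_force: 40.0
```

```bash
python3 - <<'E'
from h import *
plan((.5745,.317,.38,0))
t=snap('top','g1t');s=snap('side','g1s')
f=lambda a,x,y:cv2.resize(a['color'][y:y+80,x:x+66,::-1],None,fx=6,fy=6,interpolation=cv2.INTER_CUBIC)
cv2.imwrite('pics/g1.png',np.hstack([f(t,140,160),f(s,238,80)]))
E
```

```text
t 39.7 at [0.5743 0.3166 0.4204] yaw -0.1 w 0.453 F [-0.   0.4 -1.3] q6 117.9
  -> (0.5745, 0.317, 0.38, 0) shift [ 0.02 -0.04  4.04] turn z -0.1
```

View pics/g1.png

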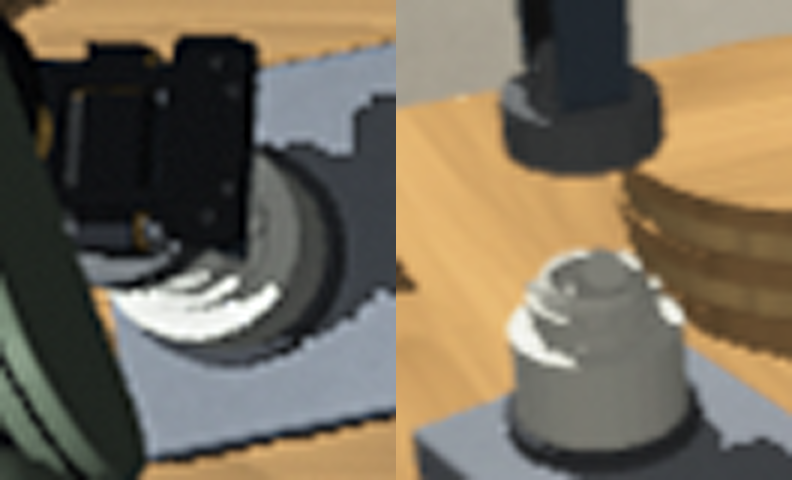

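```bash
python3 - <<'E'
from h import *
t=load('e1t');s=load('g1s')
print(tri(t,(174.05,196.05),s,(272.4,124.6)))
print(tri(t,(153+17.7-.5,180+18.5-.5),s,(238+(595-396)/6-.5,80+275/6-.5)))
c=s['color'][115:140,255:290,::-1]
c=np.clip(c.astype(float)*1.3,0,255).astype(np.uint8)
cv2.imwrite('pics/g2.png',cv2.resize(c,None,fx=20,fy=20,interpolation=cv2.INTER_CUBIC))
E
```

```text
(array([0.57542519, 0.30378438, 0.13425167]), np.float64(0.0017711550961551782))
(array([0.57231223, 0.31528956, 0.12690043]), np.float64(0.0005916597791517694))
```

View pics/g2.png

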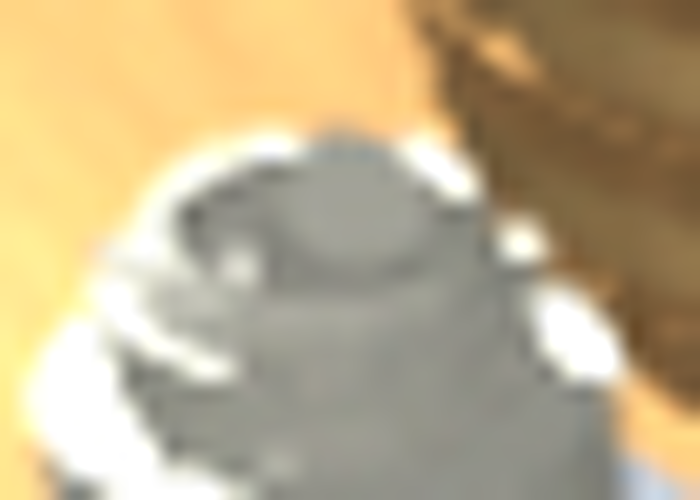

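The side crop shows a tilted cylinder standing out of the mouth: its face covers the far rim, and triangulation puts its top at about z 0.135. I'll park the cap on free bench and mend the pile first.

Call:
{"name": "apply_moves", "arguments": {"motion": "-2 2.5 0 0 0 0;-4 5.5 0 0 0 0;-6.2 8.7 0 0 0 0;-8.5 12 0 0 0 0;-10.8 15.2 0 0 0 0;-13 18.5 0 0 0 0;-14.8 20.8 0 0 0 0;-15.4 21.7 1 0 0 0;-15.4 21.7 3 0 0 0;-15.4 21.7 5 0 0 0"}}

```text
time: 40.67
ee_pos: [0.4197, 0.0993, 0.3706]
eef_rot: [[1.0, -0.002, 0.004], [-0.002, -1.0, 0.001], [0.004, -0.001, -1.0]]
wrist_force: [0.5, -0.2, -2.1]
gripper_width: 0.449
finger_force: 40.0
```

Call:
{"name": "apply_moves", "arguments": {"motion": "0 0 3 0 0 0;0 0 6 0 0 0;0 0 9 0 0 0;0 0 11 0 0 0;0 0 12.5 0 0 0;0 0 13.5 0 0 0;0 0 14.1 0 0 0;0 0 14.5 0 0 0;0 0 14.8 0 0 0;0 0 14.8 0 0 0"}}

```text
time: 41.5
ee_pos: [0.4203, 0.1001, 0.2218]
eef_rot: [[1.0, -0.0, 0.0], [-0.0, -1.0, 0.0], [0.0, -0.0, -1.0]]
wrist_force: [0.7, -0.1, 0.1]
gripper_width: 0.453
finger_force: 40.0
```

```bash
python3 - <<'E'
from h import *
plan((.42,.10,.22,0))
E
```

```text
t 41.5 at [0.4203 0.1001 0.2218] yaw -0.0 w 0.453 F [ 0.7 -0.1  0.1] q6 101.9
  -> (0.42, 0.1, 0.22, 0) shift [-0.03  0.01  0.18] turn z -0.0
```

Call:
{"name": "apply_moves", "arguments": {"motion": "0 0 0.2 0 0 0;0 0 0.2 0 0 0;0 0 0.2 0 0 0;0 0 0.2 0 0 0;0 0 0.2 0 0 0;0 0 0.2 0 0 0;0 0 0.2 0 0 0;0 0 0.2 0 0 0;0 0 0.2 0 0 0;0 0 0.2 0 0 0"}}

```text
time: 42.33
ee_pos: [0.4202, 0.1001, 0.2198]
eef_rot: [[1.0, -0.0, 0.0], [-0.0, -1.0, -0.0], [0.0, 0.0, -1.0]]
wrist_force: [-0.7, -0.3, 0.3]
gripper_width: 0.447
finger_force: 40.0
```

Call:
{"name": "apply_moves", "arguments": {"motion": "0 0 0 0 0 0;0 0 0 0 0 0;0 0 0 0 0 0;0 0 0 0 0 0;0 0 0 0 0 0;0 0 -2 0 0 0;0 0 -5 0 0 0;0 0 -9 0 0 0;0 0 -13 0 0 0;0 0 -17 0 0 0", "fingers": 90, "grip_force": 15}}

```text
time: 43.17
ee_pos: [0.4196, 0.1, 0.3915]
eef_rot: [[1.0, -0.0, -0.0], [-0.0, -1.0, -0.0], [-0.0, 0.0, -1.0]]
wrist_force: [1.0, -0.0, -0.2]
gripper_width: 0.648
finger_force: 0.0
```

Call:
{"name": "apply_moves", "arguments": {"motion": "1 -1 -1.5 0 0 -7;3 -4 -1.5 0 0 -14;5 -7 -1.5 0 0 -21;7 -9.5 -1.5 0 0 -28;9 -12 -1.5 0 0 -35;11 -14.5 -1.5 0 0 -42;13 -17 -1.5 0 0 -49;14.5 -19 -1.5 0 0 -56;15.5 -20.4 -1.5 0 0 -63;15.5 -20.4 -1.5 0 0 -70"}}

```text
time: 44.0
ee_pos: [0.5768, 0.3067, 0.4034]
eef_rot: [[0.335, 0.942, 0.0], [0.942, -0.335, 0.001], [0.001, -0.0, -1.0]]
wrist_force: [-0.3, -0.2, 0.5]
gripper_width: 0.644
finger_force: 0.0
```

Call:
{"name": "apply_moves", "arguments": {"motion": "0 0 0 0 0 -7;0 0 0 0 0 -14;0 0 0 0 0 -20;0 0 1 0 0 -20;0 0 2 0 0 -20;0 0 3 0 0 -20;0 0 4 0 0 -20;0 0 4 0 0 -20;0 0 4 0 0 -20;0 0 4 0 0 -20"}}

```text
time: 44.83
ee_pos: [0.5754, 0.304, 0.3648]
eef_rot: [[0.001, 1.0, 0.0], [1.0, -0.001, 0.0], [0.0, 0.0, -1.0]]
wrist_force: [0.5, 0.4, -0.1]
gripper_width: 0.647
finger_force: 0.0
```

```bash
python3 - <<'E'
from h import *
plan((.575,.304,.325,90))
s=snap('side','i1s');t=snap('top','i1t')
f=lambda a,x,y:cv2.resize(a['color'][y:y+60,x:x+50,::-1],None,fx=8,fy=8,interpolation=cv2.INTER_CUBIC)
cv2.imwrite('pics/i1.png',np.hstack([f(t,150,170),f(s,245,90)]))
E
```

```text
t 44.8 at [0.5754 0.304  0.3648] yaw 89.9 w 0.647 F [ 0.5  0.4 -0.1] q6 26.9
  -> (0.575, 0.304, 0.325, 90) shift [-0.   -0.04  3.98] turn z -0.1
```

View pics/i1.png

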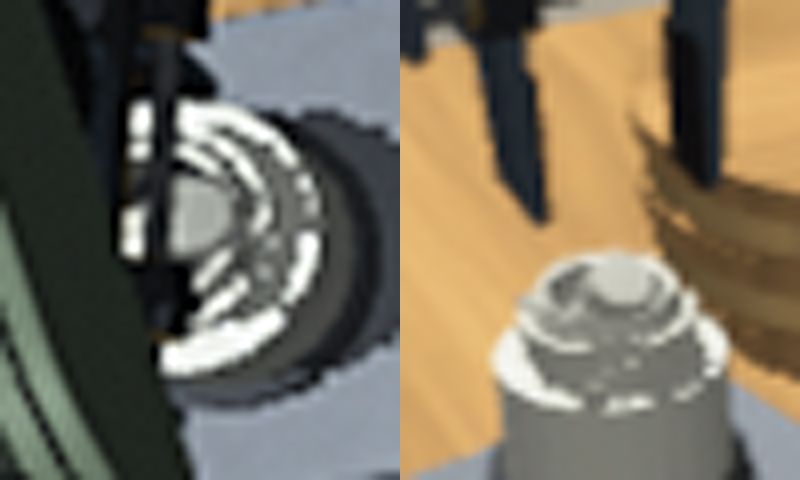

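The face sits at side crop (620,278), at the far side of the mouth and near or above rim level. I'll try to grip it just above the rim.

Call:
{"name": "apply_moves", "arguments": {"motion": "0 0 2 0 0 0;0 0 3 0 0 0;0 0 3.8 0 0 0;0 0 4.2 0 0 0;0 0 4.3 0 0 0;0 0 4.3 0 0 0;0 0 4.3 0 0 0;0 0 4.3 0 0 0;0 0 4.3 0 0 0;0 0 4.3 0 0 0"}}

```text
time: 45.77
ee_pos: [0.5753, 0.304, 0.3222]
eef_rot: [[0.0, 1.0, 0.001], [1.0, -0.0, 0.0], [0.0, 0.001, -1.0]]
wrist_force: [1.0, -0.5, 0.4]
gripper_width: 0.647
finger_force: 0.0
```

Call:
{"name": "apply_moves", "arguments": {"motion": "0 0 0 0 0 0;0 0 0 0 0 0;0 0 0 0 0 0;0 0 0 0 0 0;0 0 0 0 0 0;0 0 0 0 0 0;0 0 0 0 0 0;0 0 0 0 0 0;0 0 0 0 0 0;0 0 0 0 0 0", "fingers": 255}}

```text
time: 46.6
ee_pos: [0.5753, 0.304, 0.3217]
eef_rot: [[0.0, 1.0, 0.0], [1.0, -0.0, -0.0], [-0.0, 0.0, -1.0]]
wrist_force: [-0.1, -0.1, 0.2]
gripper_width: 0.265
finger_force: 14.9
```

It gripped at full diameter, so it was standing out. I'll lift it out and look into the jar.

Call:
{"name": "apply_moves", "arguments": {"motion": "0 0 -1 0 0 0;0 0 -3 0 0 0;0 0 -5 0 0 0;0 0 -7 0 0 0;0 0 -8 0 0 0;-3 -2 -8 0 0 0;-6 -5 -8 0 0 0;-9 -8 -8 0 0 0;-12 -10 -8 0 0 0;-15 -12 -8 0 0 0"}}

```text
time: 47.43
ee_pos: [0.4533, 0.1528, 0.4017]
eef_rot: [[-0.001, 1.0, -0.0], [1.0, 0.001, -0.0], [-0.0, -0.0, -1.0]]
wrist_force: [0.3, -0.6, 1.1]
gripper_width: 0.267
finger_force: 14.9
```

Call:
{"name": "apply_moves", "arguments": {"motion": "-3 -2 0 0 0 0;-5 -3.5 0 0 0 0;-5 -3.5 0 0 0 0;-5 -3.5 0 0 0 0;-5 -3.5 0 0 0 0;-5 -3.5 0 0 0 0;-5 -3.5 0 0 0 0;-5 -3.5 0 0 0 0;-5 -3.5 0 0 0 0;-5 -3.5 0 0 0 0"}}

```text
time: 48.27
ee_pos: [0.4204, 0.1044, 0.4015]
eef_rot: [[-0.0, 1.0, -0.0], [1.0, 0.0, -0.0], [-0.0, -0.0, -1.0]]
wrist_force: [0.2, -0.6, -0.5]
gripper_width: 0.269
finger_force: 14.9
```

```bash
python3 - <<'E'
from h import *
plan((.42,.1,.325,90))
s=snap('side','j1s');t=snap('top','j1t')
f=lambda a,x,y,k,w,h:cv2.resize(a['color'][y:y+h,x:x+w,::-1],None,fx=k,fy=k,interpolation=cv2.INTER_CUBIC)
a=f(t,153,180,8,50,37);b=f(s,230,90,4,100,74)
cv2.imwrite('pics/j1.png',np.hstack([a,b]))
E
```

```text
t 48.3 at [0.4204 0.1044 0.4015] yaw 90.0 w 0.269 F [ 0.2 -0.6 -0.5] q6 12.4
  -> (0.42, 0.1, 0.325, 90) shift [-0.44 -0.04  7.65] turn z 0.0
```

View pics/j1.png

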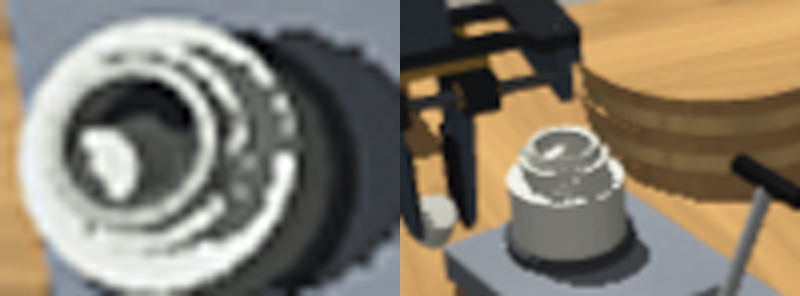

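The held cylinder shows at (435,220), tilted. In the jar another one sits high at its +y side, with a lit face at (110,165). I'll stand the held one on free bench at (0.40, 0.22) and then stir the pile with one finger.

Call:
{"name": "apply_moves", "arguments": {"motion": "3 0 0 0 0 0;6 -1 0 0 0 0;9 -1.5 0 0 0 0;11 -2 0 0 0 0;11.6 -2 2 0 0 0;11.6 -2 5 0 0 0;11.6 -2 9 0 0 0;11.6 -2 12 0 0 0;11.6 -2 14 0 0 0;11.6 -2 15 0 0 0"}}

```text
time: 49.2
ee_pos: [0.3993, 0.2197, 0.249]
eef_rot: [[0.0, 1.0, -0.005], [1.0, -0.0, -0.003], [-0.003, -0.005, -1.0]]
wrist_force: [-1.1, 0.3, 0.1]
gripper_width: 0.264
finger_force: 14.9
```

Call:
{"name": "apply_moves", "arguments": {"motion": "0 0 1 0 0 0;0 0 1.6 0 0 0;0 0 2.2 0 0 0;0 0 2.6 0 0 0;0 0 2.9 0 0 0;0 0 3.2 0 0 0;0 0 3.4 0 0 0;0 0 3.4 0 0 0;0 0 3.4 0 0 0;0 0 3.4 0 0 0"}}

```text
time: 50.03
ee_pos: [0.4003, 0.2201, 0.2179]
eef_rot: [[0.0, 1.0, 0.001], [1.0, -0.0, 0.0], [0.0, 0.001, -1.0]]
wrist_force: [0.3, 0.0, -0.5]
gripper_width: 0.265
finger_force: 14.9
```

Call:
{"name": "apply_moves", "arguments": {"motion": "0 0 0.1 0 0 0;0 0 0.2 0 0 0;0 0 0.3 0 0 0;0 0 0.4 0 0 0;0 0 0.4 0 0 0;0 0 0.4 0 0 0;0 0 0.4 0 0 0;0 0 0.4 0 0 0;0 0 0.4 0 0 0;0 0 0.4 0 0 0"}}

```text
time: 50.87
ee_pos: [0.4002, 0.2201, 0.2137]
eef_rot: [[0.0, 1.0, 0.0], [1.0, -0.0, -0.0], [-0.0, 0.0, -1.0]]
wrist_force: [-0.2, -0.4, -0.3]
gripper_width: 0.268
finger_force: 14.9
```

Call:
{"name": "apply_moves", "arguments": {"motion": "0 0 0.1 0 0 0;0 0 0.2 0 0 0;0 0 0.3 0 0 0;0 0 0.3 0 0 0;0 0 0.3 0 0 0;0 0 0.3 0 0 0;0 0 0.3 0 0 0;0 0 0.3 0 0 0;0 0 0.3 0 0 0;0 0 0.3 0 0 0"}}

```text
time: 51.7
ee_pos: [0.4003, 0.2201, 0.2113]
eef_rot: [[0.0, 1.0, 0.001], [1.0, -0.0, 0.0], [0.0, 0.001, -1.0]]
wrist_force: [-1.3, -1.9, 5.3]
gripper_width: 0.266
finger_force: 15.1
```

Call:
{"name": "apply_moves", "arguments": {"motion": "0 0 0 0 0 0;0 0 0 0 0 0;0 0 0 0 0 0;0 0 0 0 0 0;0 0 0 0 0 0;0 0 0 0 0 0;0 0 -3 0 0 0;0 0 -7 0 0 0;0 0 -11 0 0 0;0 0 -15 0 0 0", "fingers": 0}}

```text
time: 52.53
ee_pos: [0.3998, 0.2199, 0.3622]
eef_rot: [[0.0, 1.0, -0.001], [1.0, -0.0, -0.001], [-0.001, -0.001, -1.0]]
wrist_force: [0.7, 0.4, 0.5]
gripper_width: 0.966
finger_force: 0.0
```

Call:
{"name": "apply_moves", "arguments": {"motion": "1.5 2 -4 0 0 7;3.5 4 -5 0 0 14;5.5 6.5 -5 0 0 21;7.5 9 -5 0 0 28;9.5 11.5 -5 0 0 35;11.5 14 -5 0 0 42;13 16 -5 0 0 49;14.3 17.4 -5 0 0 56;14.3 17.4 -5 0 0 63;14.3 17.4 -5 0 0 70"}}

```text
time: 53.37
ee_pos: [0.5751, 0.3638, 0.4092]
eef_rot: [[0.942, 0.336, -0.001], [0.336, -0.942, -0.001], [-0.002, 0.0, -1.0]]
wrist_force: [0.5, 0.1, -0.2]
gripper_width: 0.997
finger_force: 0.0
```

Call:
{"name": "apply_moves", "arguments": {"motion": "0 0 0 0 0 7;0 0 0 0 0 14;0 0 0 0 0 20;0 0 2 0 0 20;0 0 4 0 0 20;0 0 6 0 0 20;0 0 6 0 0 20;0 0 6 0 0 20;0 0 6 0 0 20;0 0 6 0 0 20"}}

```text
time: 54.2
ee_pos: [0.5746, 0.3632, 0.3524]
eef_rot: [[1.0, -0.0, 0.003], [-0.0, -1.0, 0.001], [0.003, -0.001, -1.0]]
wrist_force: [0.2, -0.8, 0.6]
gripper_width: 0.997
finger_force: 0.0
```

```bash
python3 - <<'E'
from h import *
plan((.5745,.363,.326,0))
t=snap('top','k1t');s=snap('side','k1s')
for a,b in((t,(190,210,290,310)),(s,(170,150,300,330))):
    x0,y0,x1,y1=b;c=a['color'][y0:y1,x0:x1].astype(int);m=((c.min(2)>120)&(c.max(2)-c.min(2)<45)).astype(np.uint8)
    n,l,st,ce=cv2.connectedComponentsWithStats(m)
    print([(st[i].tolist(),atz(a,*(ce[i]+[x0,y0]),.024).round(3)) for i in range(1,n) if st[i][4]>15])
E
```

```text
t 54.2 at [0.5746 0.3632 0.3524] yaw -0.0 w 0.997 F [ 0.2 -0.8  0.6] q6 121.4
  -> (0.5745, 0.363, 0.326, 0) shift [-0.01  0.02  2.64] turn z -0.0
[([0, 0, 50, 21, 682], array([0.532, 0.228, 0.024])), ([66, 0, 13, 7, 60], array([0.553, 0.087, 0.024])), ([64, 39, 16, 21, 44], array([0.42 , 0.076, 0.024])), ([59, 50, 12, 7, 23], array([0.41 , 0.109, 0.024])), ([12, 53, 9, 10, 69], array([0.397, 0.236, 0.024]))]
[([71, 0, 44, 32, 511], array([0.53 , 0.269, 0.024])), ([52, 29, 9, 6, 37], array([0.395, 0.233, 0.024])), ([121, 31, 9, 14, 81], array([0.564, 0.11 , 0.024])), ([71, 48, 10, 5, 31], array([0.419, 0.124, 0.024])), ([65, 50, 7, 11, 21], array([0.394, 0.109, 0.024]))]
```

Call:
{"name": "apply_moves", "arguments": {"motion": "0 0 1 0 0 0;0 0 2 0 0 0;0 0 2.6 0 0 0;0 0 3 0 0 0;0 0 3.4 0 0 0;0 0 3.8 0 0 0;0 0 4 0 0 0;0 0 4 0 0 0;0 0 4 0 0 0;0 0 4 0 0 0"}}

```text
time: 55.13
ee_pos: [0.5744, 0.3631, 0.3111]
eef_rot: [[1.0, -0.0, 0.001], [-0.0, -1.0, 0.0], [0.001, -0.0, -1.0]]
wrist_force: [0.4, -0.3, -0.3]
gripper_width: 1.006
finger_force: 0.0
```

Call:
{"name": "apply_moves", "arguments": {"motion": "0 0 0.2 0 0 0;0 0 0.4 0 0 0;0 0 0.6 0 0 0;0 0 0.8 0 0 0;0 0 1 0 0 0;0 0 1 0 0 0;0 0 1 0 0 0;0 0 1 0 0 0;0 0 1 0 0 0;0 0 1 0 0 0"}}

```text
time: 55.97
ee_pos: [0.5743, 0.3628, 0.3006]
eef_rot: [[1.0, -0.0, -0.0], [-0.0, -1.0, -0.001], [-0.0, 0.001, -1.0]]
wrist_force: [0.1, -1.3, -0.2]
gripper_width: 0.999
finger_force: 0.8
```

Call:
{"name": "apply_moves", "arguments": {"motion": "0 0 0.2 0 0 0;0 0 0.4 0 0 0;0 0 0.5 0 0 0;0 0 0.6 0 0 0;0 0 0.7 0 0 0;0 0 0.8 0 0 0;0 0 0.8 0 0 0;0 0 0.8 0 0 0;0 0 0.8 0 0 0;0 0 0.8 0 0 0"}}

```text
time: 56.8
ee_pos: [0.5746, 0.3621, 0.2936]
eef_rot: [[1.0, -0.0, 0.001], [-0.0, -1.0, -0.002], [0.001, 0.002, -1.0]]
wrist_force: [1.1, -5.3, 6.3]
gripper_width: 0.997
finger_force: 3.4
```

Call:
{"name": "apply_moves", "arguments": {"motion": "0 0 -0.2 0 0 0;0 -0.2 -0.2 0 0 0;0 -0.4 -0.2 0 0 0;0 -0.6 -0.2 0 0 0;0 -0.8 -0.2 0 0 0;0 -0.8 -0.2 0 0 0;0 -0.8 0 0 0 0;0 -0.8 0 0 0 0;0 -0.8 0 0 0 0;0 -0.8 0 0 0 0"}}

```text
time: 57.63
ee_pos: [0.5755, 0.3659, 0.2929]
eef_rot: [[1.0, 0.002, 0.001], [0.002, -1.0, -0.015], [0.001, 0.015, -1.0]]
wrist_force: [2.8, -20.2, 7.1]
gripper_width: 1.0
finger_force: 10.6
```

Call:
{"name": "apply_moves", "arguments": {"motion": "0 0.3 -0.5 0 0 0;0 0.6 -1 0 0 0;0 0.8 -2 0 0 0;0 0.8 -2.8 0 0 0;0 0 -3 0 0 0;0 -0.4 -3 0 0 0;0 -0.4 -3 0 0 0;0 -0.4 -2.7 0 0 0;0 -0.4 -2.2 0 0 0;0 -0.4 -2 0 0 0"}}

```text
time: 58.47
ee_pos: [0.5739, 0.375, 0.3111]
eef_rot: [[1.0, -0.0, -0.002], [-0.0, -1.0, -0.001], [-0.002, 0.001, -1.0]]
wrist_force: [-1.0, -0.4, 0.4]
gripper_width: 1.0
finger_force: 0.1
```

Call:
{"name": "apply_moves", "arguments": {"motion": "0 0 0.1 0 0 0;0 0 0.2 0 0 0;0 0 0.3 0 0 0;0 0 0.4 0 0 0;0 0 0.5 0 0 0;0 0 0.5 0 0 0;0 0 0.5 0 0 0;0 0 0.5 0 0 0;0 0 0.5 0 0 0;0 0 0.5 0 0 0"}}

```text
time: 59.3
ee_pos: [0.5747, 0.3753, 0.3097]
eef_rot: [[1.0, -0.0, 0.004], [-0.0, -1.0, 0.002], [0.004, -0.002, -1.0]]
wrist_force: [-0.6, 2.2, 7.8]
gripper_width: 1.003
finger_force: 3.5
```

Call:
{"name": "apply_moves", "arguments": {"motion": "0 0 0.1 0 0 0;0 0 0.2 0 0 0;0 0 0.3 0 0 0;0 0 0.4 0 0 0;0 0 0.5 0 0 0;0 0 0.5 0 0 0;0 0 0.5 0 0 0;0 0 0.5 0 0 0;0 0 0.5 0 0 0;0 0 0.5 0 0 0"}}

```text
time: 60.13
ee_pos: [0.5756, 0.3759, 0.3086]
eef_rot: [[1.0, 0.0, 0.011], [0.0, -1.0, 0.006], [0.011, -0.006, -1.0]]
wrist_force: [-0.1, 2.6, 18.9]
gripper_width: 0.999
finger_force: 9.3
```

Call:
{"name": "apply_moves", "arguments": {"motion": "0 0.2 0 0 0 0;0.1 0.4 0 0 0 0;0.2 0.6 0 0 0 0;0.3 0.8 0 0 0 0;0.3 1 0 0 0 0;0.3 1.2 0 0 0 0;0.3 1.3 0 0 0 0;0.3 1.3 0 0 0 0;0.3 1.3 0 0 0 0;0.3 1.3 0 0 0 0"}}

```text
time: 60.97
ee_pos: [0.5778, 0.3636, 0.3096]
eef_rot: [[1.0, -0.0, 0.009], [-0.0, -1.0, 0.008], [0.009, -0.008, -1.0]]
wrist_force: [-3.4, 3.8, 23.7]
gripper_width: 1.0
finger_force: 13.7
```

Call:
{"name": "apply_moves", "arguments": {"motion": "0 0 -0.5 0 0 0;0 0 -1 0 0 0;0 0 -1.4 0 0 0;-0.3 -0.7 -1.4 0 0 0;-0.3 -1.3 -1.4 0 0 0;-0.3 -1.3 -1.2 0 0 0;-0.3 -1.3 -0.8 0 0 0;-0.3 -1.3 -0.4 0 0 0;-0.3 -1.3 -0.2 0 0 0;-0.3 -1.3 -0.2 0 0 0"}}

```text
time: 61.8
ee_pos: [0.5751, 0.376, 0.3082]
eef_rot: [[1.0, -0.0, 0.006], [-0.0, -1.0, 0.004], [0.006, -0.004, -1.0]]
wrist_force: [0.2, 3.7, 14.3]
gripper_width: 1.002
finger_force: 7.1
```

```bash
python3 - <<'E'
from h import *
plan((.5745,.363,.326,0)); print(bot.observe()['q'].round(1))
E
```

```text
t 61.8 at [0.5751 0.376  0.3082] yaw -0.0 w 1.002 F [ 0.2  3.7 14.3] q6 122.2
  -> (0.5745, 0.363, 0.326, 0) shift [-0.06  1.3  -1.78] turn z -0.0
[ 32.2  32.   81.5   0.   66.1 122.2]
```

Call:
{"name": "apply_moves", "arguments": {"motion": "0 0.2 0 0 0 0;0 0.4 0 0 0 0;0 0.6 0 0 0 0;0 0.8 0 0 0 0;0 1 0 0 0 0;0 1.2 0 0 0 0;0 1.4 0 0 0 0;0 1.4 0 0 0 0;0 1.4 0 0 0 0;0 1.4 0 0 0 0"}}

```text
time: 62.63
ee_pos: [0.5747, 0.3608, 0.308]
eef_rot: [[1.0, -0.0, 0.004], [-0.0, -1.0, 0.001], [0.004, -0.001, -1.0]]
wrist_force: [-1.7, -0.2, 15.6]
gripper_width: 1.004
finger_force: 7.8
```

Call:
{"name": "apply_moves", "arguments": {"motion": "0 0 -0.5 0 0 0;0 0 -1 0 0 0;0 0 -1.4 0 0 0;0 -0.7 -1.4 0 0 0;0 -1.5 -1.4 0 0 0;0 -1.5 -1.2 0 0 0;0 -1.5 -0.8 0 0 0;0 -1.5 -0.3 0 0 0;0 -1.5 0.1 0 0 0;0 -1.5 0.2 0 0 0"}}

```text
time: 63.47
ee_pos: [0.5745, 0.3774, 0.3039]
eef_rot: [[1.0, -0.001, 0.003], [-0.001, -1.0, 0.005], [0.003, -0.005, -1.0]]
wrist_force: [-0.7, 5.8, 9.4]
gripper_width: 0.999
finger_force: 4.7
```

Call:
{"name": "apply_moves", "arguments": {"motion": "0 0 0.2 0 0 0;0 0 0.4 0 0 0;0 0 0.5 0 0 0;0 0 0.6 0 0 0;0 0 0.7 0 0 0;0 0 0.8 0 0 0;0 0 0.8 0 0 0;0 0 0.8 0 0 0;0 0 0.8 0 0 0;0 0 0.8 0 0 0"}}

```text
time: 64.3
ee_pos: [0.5742, 0.379, 0.3001]
eef_rot: [[1.0, -0.002, 0.006], [-0.002, -1.0, 0.011], [0.006, -0.011, -1.0]]
wrist_force: [-3.2, 9.0, 19.3]
gripper_width: 1.0
finger_force: 10.9
```

Call:
{"name": "apply_moves", "arguments": {"motion": "0 0 -0.3 0 0 0;0 0.3 -0.3 0 0 0;0 0.6 -0.3 0 0 0;0 0.9 -0.3 0 0 0;0 1.2 -0.3 0 0 0;0 1.5 -0.3 0 0 0;0 1.7 -0.3 0 0 0;0 1.7 -0.3 0 0 0;0 1.7 0 0 0 0;0 1.7 0.2 0 0 0"}}

```text
time: 65.13
ee_pos: [0.5743, 0.3588, 0.2922]
eef_rot: [[1.0, -0.001, -0.0], [-0.001, -1.0, -0.001], [-0.0, 0.001, -1.0]]
wrist_force: [0.2, 0.1, 1.6]
gripper_width: 0.999
finger_force: 0.6
```

Call:
{"name": "apply_moves", "arguments": {"motion": "0 -0.2 0.2 0 0 0;0 -0.3 0.4 0 0 0;0 -0.4 0.6 0 0 0;0 -0.4 0.8 0 0 0;0 -0.4 1 0 0 0;0 -0.4 1 0 0 0;0 -0.4 1 0 0 0;0 -0.4 1 0 0 0;0 -0.4 1 0 0 0;0 -0.4 1 0 0 0"}}

```text
time: 65.97
ee_pos: [0.5746, 0.3632, 0.2837]
eef_rot: [[1.0, -0.0, 0.002], [-0.0, -1.0, 0.001], [0.002, -0.001, -1.0]]
wrist_force: [1.7, 0.5, 5.3]
gripper_width: 1.004
finger_force: 2.2
```

Call:
{"name": "apply_moves", "arguments": {"motion": "0 0 -0.2 0 0 0;0 -0.2 -0.2 0 0 0;0 -0.4 -0.2 0 0 0;0 -0.6 -0.2 0 0 0;0 -0.8 -0.2 0 0 0;0 -1 -0.2 0 0 0;0 -1.2 -0.2 0 0 0;0 -1.2 -0.2 0 0 0;0 -1.2 -0.2 0 0 0;0 -1.2 -0.2 0 0 0"}}

```text
time: 66.8
ee_pos: [0.5741, 0.3751, 0.2845]
eef_rot: [[1.0, -0.0, -0.001], [-0.0, -1.0, 0.0], [-0.001, -0.0, -1.0]]
wrist_force: [-0.2, 0.4, 0.2]
gripper_width: 0.999
finger_force: 0.2
```

Call:
{"name": "apply_moves", "arguments": {"motion": "0 0 0.3 0 0 0;0 0 0.6 0 0 0;0 0 0.9 0 0 0;0 0 1.2 0 0 0;0 0 1.5 0 0 0;0 0 1.5 0 0 0;0 0 1.5 0 0 0;0 0 1.5 0 0 0;0 0 1.5 0 0 0;0 0 1.5 0 0 0"}}

```text
time: 67.63
ee_pos: [0.576, 0.3771, 0.2788]
eef_rot: [[1.0, -0.0, 0.015], [-0.0, -1.0, 0.01], [0.015, -0.01, -1.0]]
wrist_force: [-2.9, 3.6, 30.5]
gripper_width: 1.0
finger_force: 17.8
```

Call:
{"name": "apply_moves", "arguments": {"motion": "0 0 -0.8 0 0 0;0 0.3 -0.8 0 0 0;0 0.6 -0.8 0 0 0;0 0.9 -0.8 0 0 0;0 1.2 -0.8 0 0 0;0 1.4 -0.8 0 0 0;0 1.4 -0.5 0 0 0;0 1.4 -0.2 0 0 0;0 1.4 0 0 0 0;0 1.4 0 0 0 0"}}

```text
time: 68.47
ee_pos: [0.5752, 0.3621, 0.277]
eef_rot: [[1.0, -0.001, 0.009], [-0.001, -1.0, 0.006], [0.009, -0.006, -1.0]]
wrist_force: [-4.0, 1.7, 32.5]
gripper_width: 0.999
finger_force: 15.8
```

Call:
{"name": "apply_moves", "arguments": {"motion": "0 0 -0.5 0 0 0;0 -0.3 -0.4 0 0 0;0 -0.6 -0.4 0 0 0;0 -0.9 -0.4 0 0 0;0 -1.2 -0.4 0 0 0;0 -1.4 -0.4 0 0 0;0 -1 -0.4 0 0 0;0 -0.6 -0.4 0 0 0;0 -0.3 -0.4 0 0 0;0 0 -0.4 0 0 0"}}

```text
time: 69.3
ee_pos: [0.5753, 0.3626, 0.2779]
eef_rot: [[1.0, -0.001, 0.008], [-0.001, -1.0, 0.008], [0.008, -0.008, -1.0]]
wrist_force: [-1.6, 6.3, 17.8]
gripper_width: 0.998
finger_force: 8.0
```

Call:
{"name": "apply_moves", "arguments": {"motion": "0 0 -2 0 0 0;0 0 -5 0 0 0;0 0 -8 0 0 0;0 0 -11 0 0 0;-1 1 -12.5 0 0 0;-4 3 -12.5 0 0 0;-7 5 -12.5 0 0 0;-10 7 -12.5 0 0 0;-13 9.5 -12.5 0 0 0;-16 11.5 -12.5 0 0 0"}}

```text
time: 70.13
ee_pos: [0.4123, 0.2443, 0.3969]
eef_rot: [[1.0, -0.001, -0.003], [-0.001, -1.0, -0.002], [-0.003, 0.002, -1.0]]
wrist_force: [0.1, 0.8, -0.0]
gripper_width: 1.0
finger_force: 0.0
```

Call:
{"name": "apply_moves", "arguments": {"motion": "-1.5 1 0 0 0 0;-1.8 1.3 1 0 0 0;-1.8 1.3 3 0 0 0;-1.8 1.3 5 0 0 0;-1.8 1.3 7 0 0 0;-1.8 1.3 9 0 0 0;-1.8 1.3 10 0 0 0;-1.8 1.3 10 0 0 0;-1.8 1.3 10 0 0 0;-1.8 1.3 10 0 0 0", "fingers": 90}}

```text
time: 70.97
ee_pos: [0.3964, 0.233, 0.2989]
eef_rot: [[1.0, -0.001, 0.0], [-0.001, -1.0, 0.0], [0.0, -0.0, -1.0]]
wrist_force: [-0.7, 0.2, 0.1]
gripper_width: 0.648
finger_force: 0.0
```

```bash
python3 - <<'E'
from h import *
plan((.3965,.235,.207,0))
t=snap('top','l1t');s=snap('side','l1s')
f=lambda a,x,y,k,w,h:cv2.resize(a['color'][y:y+h,x:x+w,::-1],None,fx=k,fy=k,interpolation=cv2.INTER_CUBIC)
cv2.imwrite('pics/l1.png',np.hstack([f(t,140,170,4,100,120),f(s,180,90,4,100,120)]))
E
```

```text
t 71.0 at [0.3964 0.233  0.2989] yaw -0.0 w 0.648 F [-0.7  0.2  0.1] q6 119.1
  -> (0.3965, 0.235, 0.207, 0) shift [ 0.01 -0.2   9.19] turn z -0.0
```

View pics/l1.png

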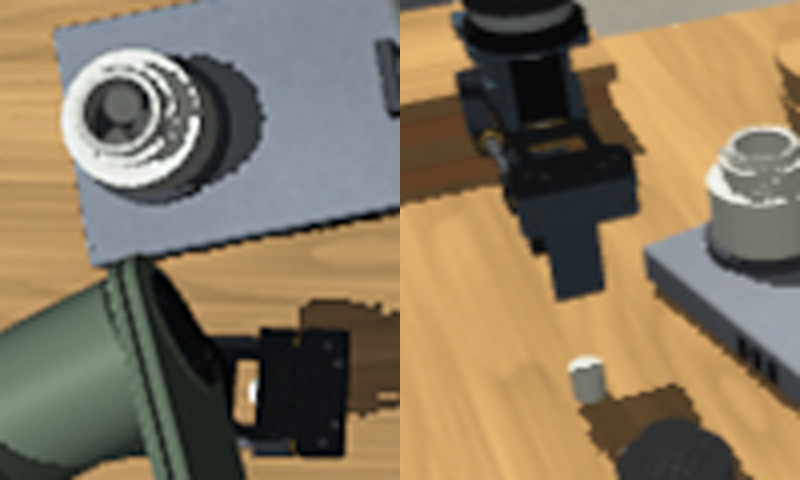

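In the jar one cylinder now sits deep and central, at crop (122,105). The fifth stands upright on the bench at (587,380).

```bash
python3 - <<'E'
from h import *
t=load('l1t');g=t['color'].mean(2).astype(int)
print(g[187:210,159:183])
print(proj(t,(.5745,.3168,.128)),proj(t,(.5745,.3168,.066)))
E
```

```text
[[145 178 224 235 235 232 201 155 125 167 197 188 160 124 146 195 194 201
  210 160  94  77 139 203]
 [170 227 239 234 231 228 219 205 203 200 202 207 205 208 204 167 100 127
  223 242 179 111  86  87]
 [210 238 234 225 220 223 213 188 165 127 106 128 150 164 208 229 194 125
  130 195 207 182  98  94]
 [239 236 226 211 200 180 146  82  50  57  60  59  57  44  88 168 218 213
  122  52 180 243 164  84]
 [239 235 225 205 157  80  51  58  67  69  74  79  71  62  52  38 140 231
  202  86 126 229 219 103]
 [232 226 211 166  79  54  63  67  79  92  91  95  92  82  67  47  60 156
  223 171  42 131 215 180]
 [230 218 186 100  54  64  61  71  95 107 104 103 104 102  88  67  38  43
  193 227  90  61 150 181]
 [212 202 152  47  62  65  57  76 104 103 102 101 101 103 103  88  47   2
  137 214 152  59  80 128]
 [208 179 107  54  65  58  55  87 105 102 102 101  99 101 103  96  57  12
   99 205 194  54  76 146]
 [215 168  70  58  65  48  49  91 105 101 101 101 100 101 102  96  56  14
   97 216 213  50  71 178]
 [207 165  61  60  59  36  37  81 106 102 100  98  99 100 102  93  68  52
   88 203 215  6
[... 651 characters left out ...]
 94  97 101 101  85  55  75 146 189 169
  100  78 128 131  85 127]
 [235 222 201 188 191 158 114 103  98  91  97 108 123 119 157 213 185 102
   78  95 183 209  95  87]
 [234 230 220 199 189 192 186 176 174 160 163 184 197 190 174 170 103  72
  153 204 206 182  98  93]
 [235 231 232 229 198 168 183 185 191 188 191 201 192 170 118  77 109 176
  233 245 173  92  90 100]
 [239 232 232 236 196 150 203 175 165 149 145 136  99  88  97 153 213 230
  214 169  85  86  89  86]
 [231 234 232 234 214 203 238 226 215 205 200 200 188 191 202 228 231 185
   99  84  77  82 141 192]]
(np.float64(169.582395074921), np.float64(196.97678971234254)) (np.float64(176.38416693279515), np.float64(200.39200082192437))
```

Call:
{"name": "apply_moves", "arguments": {"motion": "0 0 3 0 0 0;0 -0.1 6 0 0 0;0 -0.1 8 0 0 0;0 -0.1 9 0 0 0;0 -0.1 9.4 0 0 0;0 -0.1 9.4 0 0 0;0 -0.1 9.4 0 0 0;0 -0.1 9.4 0 0 0;0 -0.1 9.4 0 0 0;0 -0.1 9.4 0 0 0"}}

```text
time: 71.9
ee_pos: [0.3964, 0.2342, 0.2055]
eef_rot: [[1.0, -0.0, 0.002], [-0.0, -1.0, 0.001], [0.002, -0.001, -1.0]]
wrist_force: [0.1, -0.4, -0.0]
gripper_width: 0.647
finger_force: 0.0
```

Call:
{"name": "apply_moves", "arguments": {"motion": "0 0 0 0 0 0;0 0 0 0 0 0;0 0 0 0 0 0;0 0 0 0 0 0;0 0 0 0 0 0;0 0 0 0 0 0;0 0 -3 0 0 0;0 0 -7 0 0 0;0 0 -11 0 0 0;0 0 -15 0 0 0", "fingers": 255}}

```text
time: 72.73
ee_pos: [0.3958, 0.2339, 0.3562]
eef_rot: [[1.0, -0.0, -0.001], [-0.0, -1.0, -0.001], [-0.001, 0.001, -1.0]]
wrist_force: [1.5, 0.9, -1.1]
gripper_width: 0.262
finger_force: 15.0
```

Call:
{"name": "apply_moves", "arguments": {"motion": "1 -0.5 -4 0 0 0;3.5 -1.5 -5 0 0 0;7 -3 -5 0 0 0;10.5 -4.5 -5 0 0 0;14 -6 -5 0 0 0;16.5 -7.2 -5 0 0 0;17.3 -7.7 -4 0 0 0;17.3 -7.7 -2 0 0 0;17.3 -7.7 -1 0 0 0;17.3 -7.7 -1 0 0 0"}}

```text
time: 73.57
ee_pos: [0.5679, 0.3104, 0.3609]
eef_rot: [[1.0, -0.0, -0.007], [-0.0, -1.0, -0.004], [-0.007, 0.004, -1.0]]
wrist_force: [-0.6, -0.5, -1.1]
gripper_width: 0.263
finger_force: 15.0
```

Call:
{"name": "apply_moves", "arguments": {"motion": "0 0 0 0 0 0;0 0 1 0 0 0;0 0 2 0 0 0;0 0 3 0 0 0;0 0 3.7 0 0 0;0 0 4.1 0 0 0;0 0 4.1 0 0 0;0 0 4.1 0 0 0;0 0 4.1 0 0 0;0 0 4.1 0 0 0"}}

```text
time: 74.4
ee_pos: [0.5694, 0.3111, 0.3243]
eef_rot: [[1.0, -0.0, 0.001], [-0.0, -1.0, 0.0], [0.001, -0.0, -1.0]]
wrist_force: [-0.3, -0.1, -1.0]
gripper_width: 0.266
finger_force: 15.0
```

Call:
{"name": "apply_moves", "arguments": {"motion": "0 0 0 0 0 0;0 0 0 0 0 0;0 0 0 0 0 0;0 0 0 0 0 0;0 0 0 0 0 0;0 0 0 0 0 0;0 0 0 0 0 0;0 0 -2 0 0 0;0 0 -4 0 0 0;0 0 -4 0 0 0", "fingers": 90}}

```text
time: 75.23
ee_pos: [0.57, 0.3114, 0.3678]
eef_rot: [[1.0, -0.0, 0.007], [-0.0, -1.0, 0.004], [0.007, -0.004, -1.0]]
wrist_force: [0.7, 0.4, 1.0]
gripper_width: 0.645
finger_force: 0.0
```

Call:
{"name": "apply_moves", "arguments": {"motion": "0.2 -2 0 0 0 0;0.5 -4 0 0 0 0;0.5 -5.2 0 0 0 0;0.5 -5.2 0 0 0 0;0.5 -5.2 1 0 0 0;0.5 -5.2 2.5 0 0 0;0.5 -5.2 3.5 0 0 0;0.5 -5.2 4 0 0 0;0.5 -5.2 4.5 0 0 0;0.5 -5.2 4.5 0 0 0", "fingers": 0}}

```text
time: 76.07
ee_pos: [0.5742, 0.3624, 0.3174]
eef_rot: [[1.0, -0.001, -0.002], [-0.001, -1.0, -0.001], [-0.002, 0.001, -1.0]]
wrist_force: [0.3, -0.3, 0.8]
gripper_width: 1.003
finger_force: 0.0
```

Call:
{"name": "apply_moves", "arguments": {"motion": "0 0 0.3 0 0 0;0 0 0.6 0 0 0;0 0 0.9 0 0 0;0 0 1.2 0 0 0;0 0 1.2 0 0 0;0 0 1.2 0 0 0;0 0 1.2 0 0 0;0 0 1.2 0 0 0;0 0 1.2 0 0 0;0 0 1.2 0 0 0"}}

```text
time: 76.9
ee_pos: [0.5743, 0.363, 0.3069]
eef_rot: [[1.0, -0.0, 0.0], [-0.0, -1.0, 0.0], [0.0, -0.0, -1.0]]
wrist_force: [1.2, 1.4, -0.0]
gripper_width: 1.0
finger_force: 0.0
```

Call:
{"name": "apply_moves", "arguments": {"motion": "0 -0.3 0 0 0 0;0 -0.6 0 0 0 0;0 -0.9 0 0 0 0;0 -1.2 0 0 0 0;0 -1.2 0 0 0 0;0 -1.2 0 0 0 0;0 -1.2 0 0 0 0;0 -1.2 0 0 0 0;0 -1.2 0 0 0 0;0 -1.2 0 0 0 0"}}

```text
time: 77.73
ee_pos: [0.5743, 0.3749, 0.3067]
eef_rot: [[1.0, -0.001, -0.0], [-0.001, -1.0, -0.0], [-0.0, 0.0, -1.0]]
wrist_force: [-0.3, -0.3, -0.4]
gripper_width: 0.998
finger_force: 0.0
```

Call:
{"name": "apply_moves", "arguments": {"motion": "0 0 -3 0 0 0;0 0 -6 0 0 0;0 0 -9 0 0 0;-1 2 -9 0 0 0;-3 5 -9 0 0 0;-5 8.5 -9 0 0 0;-7 12 -9 0 0 0;-9 15.5 -9 0 0 0;-11 19 -9 0 0 0;-13 22.5 -9 0 0 0"}}

```text
time: 78.57
ee_pos: [0.4428, 0.1486, 0.3968]
eef_rot: [[1.0, 0.0, 0.001], [0.0, -1.0, -0.0], [0.001, 0.0, -1.0]]
wrist_force: [0.5, -1.1, 0.2]
gripper_width: 1.003
finger_force: 0.0
```

Call:
{"name": "apply_moves", "arguments": {"motion": "-1.5 3 0 0 0 0;-2.4 5 0 0 0 0;-2.4 5 2 0 0 0;-2.4 5 4 0 0 0;-2.4 5 6 0 0 0;-2.4 5 8 0 0 0;-2.4 5 10 0 0 0;-2.4 5 10 0 0 0;-2.4 5 10 0 0 0;-2.4 5 10 0 0 0", "fingers": 40}}

```text
time: 79.4
ee_pos: [0.4207, 0.1001, 0.2978]
eef_rot: [[1.0, -0.0, 0.002], [-0.0, -1.0, 0.0], [0.002, -0.0, -1.0]]
wrist_force: [0.9, 0.5, 0.7]
gripper_width: 0.839
finger_force: 0.0
```

```bash
python3 - <<'E'
from h import *
plan((.4203,.1001,.220,0))
t=snap('top','m1t');g=t['color'].mean(2).astype(int)
print(g[189:207,160:178])
E
```

```text
t 79.4 at [0.4207 0.1001 0.2978] yaw -0.0 w 0.839 F [0.9 0.5 0.7] q6 101.9
  -> (0.4203, 0.1001, 0.22, 0) shift [-0.04  0.    7.78] turn z -0.0
[[236 232 223 217 221 209 184 162 126 106 126 149 162 206 226 192 122 128]
 [235 225 209 197 179 143  80  48  55  59  58  55  45  87 166 215 211 120]
 [234 222 201 155  79  50  57  66  70  73  74  64  61  52  37 137 228 199]
 [224 208 165  78  52  60  65  79  91  90  92  85  82  67  49  59 154 220]
 [215 182  98  53  62  61  68  95 104 102 100 102  99  86  67  36  41 189]
 [200 150  45  61  63  56  75 102 101 101  99  99  99  99  84  46   4 140]
 [176 103  52  64  57  54  86 103  99  99  95 100 103  93  89  50  22 109]
 [165  70  57  63  48  48  88 104 100  96  89 149 176  95  78  68  56 101]
 [163  60  60  59  37  36  79 106 100  95  82 180 239 161  63  78  79  88]
 [158  43  62  55  28  29  61  97 101  94  81 174 248 215 121  80  81  91]
 [159  57  58  49  26  26  33  63  89  95  80 173 242 234 180  75  82 125]
 [167  83  52  45  28  30  25  36  77  95  83 176 243 239 192  66  80 151]
 [185 132  45  40  26  27  24  37  75  97  86 135 215 243 191  58  96 183]
 [198 169  72  39  22  27  25  49  84  97  91  78 173 231 148  69 156 213]
 [185 183 143  70  19  23  46  78  94  94  93  82 175 201  69 114 193 178]
 [193 192 190 145  62  38  75  91  95  96  92  80 120 143 134 182 167 100]
 [219 199 185 188 155 111  99  96  90  94 104 116 114 152 209 182 101  76]
 [228 218 196 187 189 183 175 171 160 161 181 195 186 171 166 103  70 151]]
```

Call:
{"name": "apply_moves", "arguments": {"motion": "0 0 2 0 0 0;0 0 4 0 0 0;0 0 5.5 0 0 0;0 0 6.5 0 0 0;0 0 7.2 0 0 0;0 0 7.6 0 0 0;0 0 7.8 0 0 0;0 0 7.8 0 0 0;0 0 7.8 0 0 0;0 0 7.8 0 0 0"}}

```text
time: 80.28
ee_pos: [0.4204, 0.1001, 0.2193]
eef_rot: [[1.0, -0.0, 0.001], [-0.0, -1.0, 0.0], [0.001, -0.0, -1.0]]
wrist_force: [0.8, -0.2, -0.1]
gripper_width: 0.85
finger_force: 0.0
```

Call:
{"name": "apply_moves", "arguments": {"motion": "0 0 0 0 0 0;0 0 0 0 0 0;0 0 0 0 0 0;0 0 0 0 0 0;0 0 0 0 0 0;0 0 0 0 0 0;0 0 0 0 0 0;0 0 -2 0 0 0;0 0 -5 0 0 0;0 0 -8 0 0 0", "fingers": 255, "grip_force": 40}}

```text
time: 81.12
ee_pos: [0.4197, 0.1, 0.2988]
eef_rot: [[1.0, -0.0, -0.003], [-0.0, -1.0, -0.001], [-0.003, 0.001, -1.0]]
wrist_force: [1.1, 0.8, -0.9]
gripper_width: 0.449
finger_force: 40.0
```

Call:
{"name": "apply_moves", "arguments": {"motion": "0 0 -4 0 0 0;0 0 -8 0 0 0;1 -1 -11 0 0 0;3 -4 -12 0 0 0;5 -7 -12 0 0 0;7.5 -10.5 -12 0 0 0;10 -14 -12 0 0 0;12.5 -17.5 -12 0 0 0;14.5 -20.5 -12 0 0 0;15.4 -21.7 -12 0 0 0"}}

```text
time: 81.95
ee_pos: [0.5762, 0.3211, 0.417]
eef_rot: [[1.0, 0.002, 0.0], [0.002, -1.0, 0.002], [0.0, -0.002, -1.0]]
wrist_force: [0.1, 0.6, -0.9]
gripper_width: 0.45
finger_force: 40.0
```

Call:
{"name": "apply_moves", "arguments": {"motion": "0 0 0 0 0 0;0 0 0 0 0 0;0 0 1 0 0 0;0 0 2 0 0 0;0 0 2 0 0 0;0 0 2 0 0 0;0 0 2 0 0 0;0 0 2 0 0 0;0 0 2 0 0 0;0 0 2 0 0 0"}}

```text
time: 82.78
ee_pos: [0.5742, 0.3169, 0.3992]
eef_rot: [[1.0, -0.0, 0.001], [-0.0, -1.0, 0.0], [0.001, -0.0, -1.0]]
wrist_force: [-0.1, 0.1, -0.9]
gripper_width: 0.45
finger_force: 40.0
```

```bash
python3 - <<'E'
from h import *
plan((.5745,.3165,.36,0))
s=snap('side','n1s');K=4
cv2.imwrite('pics/n1.png',cv2.resize(s['color'][75:175,230:320,::-1],None,fx=6,fy=6,interpolation=cv2.INTER_CUBIC))
# predicted axis line of jar and cap in side image
for z in (.2,.222,.128,.099): print(z,np.round(proj(s,(.5745,.3165,z)),1))
a=s['color'].mean(2).astype(int)
for v in (97,99,101,103): print(v,a[v,248:300:1])
E
```

```text
t 82.8 at [0.5742 0.3169 0.3992] yaw -0.0 w 0.450 F [-0.1  0.1 -0.9] q6 117.9
  -> (0.5745, 0.3165, 0.36, 0) shift [0.03 0.04 3.92] turn z -0.0
0.2 [269.3 102.8]
0.222 [268.7  95.7]
0.128 [271.1 124.7]
0.099 [271.8 133.1]
97 [164 165 163 161 158 158 158 158 157 157 160 132  65  40  51  51  50  43
  39  40  40  40  40  40  39  40  40  40  40  83 111 125 143 152 152 152
 153 154 156 158 159 162 162 164 164 166 167 169 172 173 175 175]
99 [163 166 167 164 163 161 158 157 157 127  73  49  42  46  54  51  53  45
  38  39  41  39  40  39  40  40  40  40  40  38  43  48  60 117 158 166
 168 170 172 173 175 175 174 173 172 172 172 173 173 173 174 173]
101 [160 161 165 167 166 162 160 154 136 120 119  99  63  58  57  48  50  45
  36  40  41  40  40  40  40  39  41  40  40  42  46  50  49  49 121 168
 174 174 173 173 173 173 173 172 172 173 175 175 176 176 175 174]
103 [160 158 160 165 169 167 163 142 115 115 120  99  62  48  48  46  49  43
  37  39  39  37  38  38  38  37  37  35  37  44  49  49  48  47  81 147
 175 175 176 175 175 174 173 172 172 171 171 170 169 170 170 171]
```

Call:
{"name": "apply_moves", "arguments": {"motion": "0 0.05 2 0 0 0;0 0.05 3.5 0 0 0;0 0.05 4.4 0 0 0;0 0.05 4.8 0 0 0;0 0.05 5.2 0 0 0;0 0.05 5.3 0 0 0;0 0.05 5.3 0 0 0;0 0.05 5.3 0 0 0;0 0.05 5.3 0 0 0;0 0.05 5.3 0 0 0"}}

```text
time: 83.67
ee_pos: [0.5743, 0.3165, 0.3464]
eef_rot: [[1.0, -0.0, 0.001], [-0.0, -1.0, 0.0], [0.001, -0.0, -1.0]]
wrist_force: [0.2, -0.4, -1.7]
gripper_width: 0.451
finger_force: 40.0
```

Call:
{"name": "apply_moves", "arguments": {"motion": "0 0 0.1 0 0 0;0 0 0.2 0 0 0;0 0 0.3 0 0 0;0 0 0.4 0 0 0;0 0 0.4 0 0 0;0 0 0.4 0 0 0;0 0 0.4 0 0 0;0 0 0.4 0 0 0;0 0 0.4 0 0 0;0 0 0.4 0 0 0"}}

```text
time: 84.5
ee_pos: [0.5743, 0.3165, 0.3417]
eef_rot: [[1.0, -0.0, 0.0], [-0.0, -1.0, -0.0], [0.0, 0.0, -1.0]]
wrist_force: [0.5, -0.3, -0.9]
gripper_width: 0.451
finger_force: 40.0
```

Call:
{"name": "apply_moves", "arguments": {"motion": "0 0 0.1 0 0 0;0 0 0.2 0 0 0;0 0 0.3 0 0 0;0 0 0.4 0 0 0;0 0 0.4 0 0 0;0 0 0.4 0 0 0;0 0 0.4 0 0 0;0 0 0.4 0 0 0;0 0 0.4 0 0 0;0 0 0.4 0 0 0"}}

```text
time: 85.33
ee_pos: [0.5742, 0.3165, 0.3377]
eef_rot: [[1.0, -0.0, -0.0], [-0.0, -1.0, -0.0], [-0.0, 0.0, -1.0]]
wrist_force: [-0.4, -0.5, -0.4]
gripper_width: 0.454
finger_force: 40.0
```

Call:
{"name": "apply_moves", "arguments": {"motion": "0 0 0 0 0 0;0 0 0.1 0 0 0;0 0 0.2 0 0 0;0 0 0.2 0 0 0;0 0 0.2 0 0 0;0 0 0.2 0 0 0;0 0 0.2 0 0 0;0 0 0.2 0 0 0;0 0 0.2 0 0 0;0 0 0.2 0 0 0"}}

```text
time: 86.17
ee_pos: [0.5743, 0.3165, 0.3366]
eef_rot: [[1.0, -0.0, 0.001], [-0.0, -1.0, 0.0], [0.001, -0.0, -1.0]]
wrist_force: [-1.8, -0.5, 5.0]
gripper_width: 0.452
finger_force: 40.0
```

Call:
{"name": "apply_moves", "arguments": {"motion": "0 0 0.1 0 0 -4;0 0 0.1 0 0 -8;0 0 0.1 0 0 -12;0 0 0.1 0 0 -16;0 0 0.1 0 0 -20;0 0 0.1 0 0 -24;0 0 0.1 0 0 -28;0 0 0.1 0 0 -32;0 0 0.1 0 0 -36;0 0 0.1 0 0 -36"}}

```text
time: 87.0
ee_pos: [0.5747, 0.317, 0.3365]
eef_rot: [[0.808, 0.589, 0.004], [0.589, -0.808, 0.003], [0.005, 0.0, -1.0]]
wrist_force: [-0.6, 1.2, 7.5]
gripper_width: 0.45
finger_force: 40.0
```

```bash
python3 - <<'E'
from h import *
plan();o=bot.observe();print(o['wrist_torque'],o['q'])
E
```

```text
t 87.0 at [0.5747 0.317  0.3365] yaw 36.1 w 0.450 F [-0.6  1.2  7.5] q6 81.7
[0.15724129 0.1741593  0.13039438] [2.78659176e+01 2.81263724e+01 8.40682336e+01 3.39725909e-02
 6.75376473e+01 8.17422612e+01]
```

Riding on the flat top, so I keep turning.

Call:
{"name": "apply_moves", "arguments": {"motion": "0 0 0 0 0 -4;0 0 0 0 0 -8;0 0 0 0 0 -12;0 0 0 0 0 -16;0 0 0 0 0 -20;0 0 0 0 0 -24;0 0 0 0 0 -28;0 0 0 0 0 -30;0 0 0 0 0 -30;0 0 0 0 0 -30"}}

```text
time: 87.83
ee_pos: [0.5748, 0.3169, 0.336]
eef_rot: [[0.407, 0.913, 0.003], [0.913, -0.407, 0.002], [0.004, 0.002, -1.0]]
wrist_force: [-0.4, 0.2, 5.4]
gripper_width: 0.456
finger_force: 40.0
```

Call:
{"name": "apply_moves", "arguments": {"motion": "0 0 0 0 0 -3;0 0 0 0 0 -6;0 0 0 0 0 -9;0 0 0 0 0 -12;0 0 0 0 0 -15;0 0 0 0 0 -18;0 0 0 0 0 -20;0 0 0 0 0 -20;0 0 0 0 0 -20;0 0 0 0 0 -20"}}

```text
time: 88.67
ee_pos: [0.5744, 0.3162, 0.3339]
eef_rot: [[0.072, 0.997, -0.0], [0.997, -0.072, -0.001], [-0.001, -0.0, -1.0]]
wrist_force: [1.2, -0.1, -3.9]
gripper_width: 0.454
finger_force: 40.0
```

```bash
python3 - <<'E'
from h import *
plan();o=bot.observe();print(o['wrist_torque'],o['q'])
E
```

```text
t 88.7 at [0.5744 0.3162 0.3339] yaw 85.9 w 0.454 F [ 1.2 -0.1 -3.9] q6 32.0
[-0.20144214 -0.41474511 -1.0533946 ] [ 2.78330241e+01  2.82500954e+01  8.42471041e+01 -1.88377767e-02
  6.75420328e+01  3.19843657e+01]
```

Call:
{"name": "apply_moves", "arguments": {"motion": "0 0 0.1 0 0 1;0 0 0.2 0 0 2;0 0 0.3 0 0 2;0 0 0.4 0 0 2;0 0 0.4 0 0 2;0 0 0.4 0 0 2;0 0 0.4 0 0 2;0 0 0.4 0 0 2;0 0 0.4 0 0 2;0 0 0.4 0 0 2"}}

```text
time: 89.5
ee_pos: [0.5742, 0.3165, 0.3306]
eef_rot: [[0.105, 0.994, -0.0], [0.994, -0.105, -0.0], [-0.0, -0.0, -1.0]]
wrist_force: [0.4, 0.2, -0.8]
gripper_width: 0.449
finger_force: 40.0
```

```bash
python3 - <<'E'
from h import *
plan();o=bot.observe();print(o['wrist_torque'])
E
```

```text
t 89.5 at [0.5742 0.3165 0.3306] yaw 84.0 w 0.449 F [ 0.4  0.2 -0.8] q6 33.9
[-0.17489244 -0.06539294 -0.02772709]
```

Call:
{"name": "apply_moves", "arguments": {"motion": "0 0 0.05 0 0 0;0 0 0.1 0 0 4;0 0 0.12 0 0 8;0 0 0.15 0 0 12;0 0 0.17 0 0 16;0 0 0.2 0 0 20;0 0 0.23 0 0 24;0 0 0.25 0 0 28;0 0 0.28 0 0 32;0 0 0.28 0 0 32"}}

```text
time: 90.33
ee_pos: [0.5743, 0.3167, 0.3279]
eef_rot: [[0.617, 0.787, 0.0], [0.787, -0.617, 0.001], [0.001, -0.0, -1.0]]
wrist_force: [-0.0, -0.0, -0.2]
gripper_width: 0.451
finger_force: 40.0
```

```bash
python3 - <<'E'
from h import *
plan();o=bot.observe();print(o['wrist_torque'])
E
```

```text
t 90.3 at [0.5743 0.3167 0.3279] yaw 51.9 w 0.451 F [-0.  -0.  -0.2] q6 65.9
[0.01053319 0.04570295 0.03564294]
```

Call:
{"name": "apply_moves", "arguments": {"motion": "0 0 0.03 0 0 4;0 0 0.06 0 0 8;0 0 0.08 0 0 12;0 0 0.11 0 0 16;0 0 0.14 0 0 20;0 0 0.16 0 0 24;0 0 0.19 0 0 28;0 0 0.21 0 0 32;0 0 0.24 0 0 36;0 0 0.24 0 0 36"}}

```text
time: 91.17
ee_pos: [0.5741, 0.3167, 0.3255]
eef_rot: [[0.961, 0.276, -0.0], [0.276, -0.961, 0.0], [-0.0, -0.001, -1.0]]
wrist_force: [-0.8, -0.1, -0.0]
gripper_width: 0.456
finger_force: 40.0
```

```bash
python3 - <<'E'
from h import *
plan();o=bot.observe();print(o['wrist_torque'])
E
```

```text
t 91.2 at [0.5741 0.3167 0.3255] yaw 16.0 w 0.456 F [-0.8 -0.1 -0. ] q6 101.8
[0.05381519 0.09027699 0.02725   ]
```

Call:
{"name": "apply_moves", "arguments": {"motion": "0 0 0.02 0 0 3;0 0 0.04 0 0 6;0 0 0.06 0 0 9;0 0 0.08 0 0 12;0 0 0.1 0 0 15;0 0 0.11 0 0 17;0 0 0.11 0 0 17;0 0 0.11 0 0 17;0 0 0.11 0 0 17;0 0 0.11 0 0 17"}}

```text
time: 92.0
ee_pos: [0.5739, 0.3167, 0.3244]
eef_rot: [[1.0, -0.017, -0.001], [-0.017, -1.0, 0.0], [-0.001, -0.0, -1.0]]
wrist_force: [-4.1, 2.5, 0.6]
gripper_width: 0.453
finger_force: 40.0
```

```bash
python3 - <<'E'
from h import *
plan();o=bot.observe();print(o['wrist_torque'])
E
```

```text
t 92.0 at [0.5739 0.3167 0.3244] yaw -0.9 w 0.453 F [-4.1  2.5  0.6] q6 118.8
[ 0.32525907  0.7094836  -0.03413702]
```

Call:
{"name": "apply_moves", "arguments": {"motion": "0 0 0.02 0 0 2;0 0 0.03 0 0 4;0 0 0.03 0 0 6;0 0 0.03 0 0 8;0 0 0.03 0 0 8;0 0 0.03 0 0 8;0 0 0.03 0 0 8;0 0 0.03 0 0 8;0 0 0.03 0 0 8;0 0 0.03 0 0 8"}}

```text
time: 92.83
ee_pos: [0.5739, 0.3168, 0.3243]
eef_rot: [[0.988, -0.156, -0.001], [-0.156, -0.988, 0.001], [-0.001, -0.001, -1.0]]
wrist_force: [-4.9, 2.1, 2.4]
gripper_width: 0.451
finger_force: 40.0
```

```bash
python3 - <<'E'
from h import *
plan();o=bot.observe();print(o['wrist_torque'])
E
```

```text
t 92.8 at [0.5739 0.3168 0.3243] yaw -9.0 w 0.451 F [-4.9  2.1  2.4] q6 126.8
[ 0.51403147  0.98058376 -0.02186797]
```

Call:
{"name": "apply_moves", "arguments": {"motion": "0 0 0 0 0 0;0 0 0 0 0 0;0 0 0 0 0 0;0 0 0 0 0 0;0 0 0 0 0 -6;0 0 0 0 0 -12;0 0 0 0 0 -18;0 0 0 0 0 -24;0 0 0 0 0 -30;0 0 0 0 0 -36", "fingers": 80}}

```text
time: 93.67
ee_pos: [0.5746, 0.3163, 0.324]
eef_rot: [[0.889, 0.458, 0.001], [0.458, -0.889, -0.0], [0.001, 0.001, -1.0]]
wrist_force: [0.4, -0.4, 0.5]
gripper_width: 0.686
finger_force: 0.0
```

Call:
{"name": "apply_moves", "arguments": {"motion": "0 0 0 0 0 -6;0 0 0 0 0 -12;0 0 0 0 0 -14;0 0 0 0 0 -14;0 0 0 0 0 -14;0 0 0 0 0 -14;0 0 0 0 0 -14;0 0 0 0 0 -14;0 0 0 0 0 -14;0 0 0 0 0 -14"}}

```text
time: 94.5
ee_pos: [0.5743, 0.3165, 0.3241]
eef_rot: [[0.755, 0.656, 0.0], [0.656, -0.755, -0.0], [-0.0, 0.0, -1.0]]
wrist_force: [-0.2, -1.1, -0.5]
gripper_width: 0.685
finger_force: 0.0
```

```bash
python3 - <<'E'
from h import *
plan();print(bot.observe()['wrist_torque'])
s=snap('side','o1s');t=snap('top','o1t')
cv2.imwrite('pics/o1.png',cv2.resize(s['color'][85:165,225:325,::-1],None,fx=7,fy=7,interpolation=cv2.INTER_CUBIC))
E
```

```text
t 94.5 at [0.5743 0.3165 0.3241] yaw 41.0 w 0.685 F [-0.2 -1.1 -0.5] q6 76.9
[-0.04053206 -0.02329421 -0.05048219]
```

View pics/o1.png

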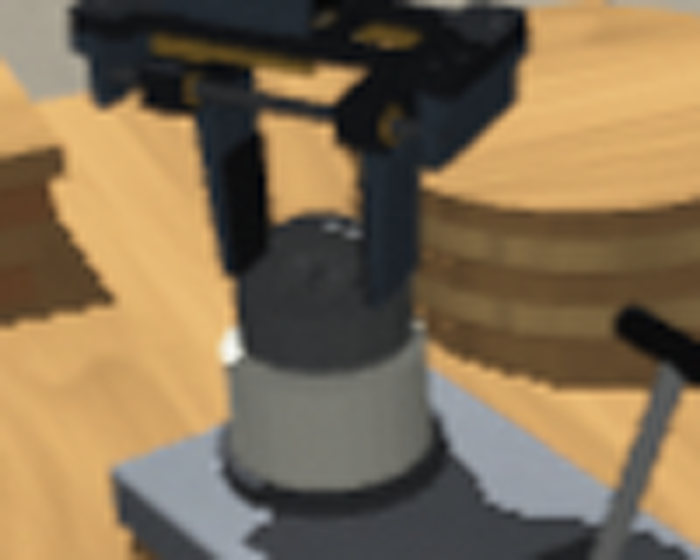

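The cap sits level and low on the jar. I'll regrip it and tighten, watching the torque.

Call:
{"name": "apply_moves", "arguments": {"motion": "0 0 -0.1 0 0 0;0 0 -0.1 0 0 0;0 0 -0.1 0 0 0;0 0 -0.1 0 0 0;0 0 -0.1 0 0 0;0 0 -0.1 0 0 0;0 0 -0.1 0 0 0;0 0 -0.1 0 0 0;0 0 -0.1 0 0 0;0 0 -0.1 0 0 0", "fingers": 255}}

```text
time: 95.43
ee_pos: [0.5743, 0.3165, 0.3252]
eef_rot: [[0.755, 0.656, 0.0], [0.656, -0.755, -0.0], [0.0, 0.0, -1.0]]
wrist_force: [0.1, -0.6, 0.7]
gripper_width: 0.453
finger_force: 40.0
```

Call:
{"name": "apply_moves", "arguments": {"motion": "0 0 0 0 0 2;0 0 0 0 0 4;0 0 0 0 0 6;0 0 0 0 0 8;0 0 0 0 0 10;0 0 0 0 0 10;0 0 0 0 0 10;0 0 0 0 0 10;0 0 0 0 0 10;0 0 0 0 0 10"}}

```text
time: 96.27
ee_pos: [0.5742, 0.3166, 0.3252]
eef_rot: [[0.857, 0.515, -0.0], [0.515, -0.857, 0.0], [0.0, -0.0, -1.0]]
wrist_force: [-0.4, 1.0, 1.9]
gripper_width: 0.453
finger_force: 40.0
```

```bash
python3 - <<'E'
from h import *
plan();print(bot.observe()['wrist_torque'])
E
```

```text
t 96.3 at [0.5742 0.3166 0.3252] yaw 31.0 w 0.453 F [-0.4  1.   1.9] q6 86.9
[0.12922325 0.17598997 0.01442444]
```

Call:
{"name": "apply_moves", "arguments": {"motion": "0 0 0 0 0 4;0 0 0 0 0 8;0 0 0 0 0 12;0 0 0 0 0 16;0 0 0 0 0 20;0 0 0 0 0 24;0 0 0 0 0 24;0 0 0 0 0 24;0 0 0 0 0 24;0 0 0 0 0 24"}}

```text
time: 97.1
ee_pos: [0.5733, 0.3172, 0.3251]
eef_rot: [[0.992, 0.125, -0.003], [0.125, -0.992, 0.001], [-0.002, -0.001, -1.0]]
wrist_force: [-5.2, 3.8, 3.2]
gripper_width: 0.45
finger_force: 40.0
```

```bash
python3 - <<'E'
from h import *
plan();print(bot.observe()['wrist_torque'])
E
```

```text
t 97.1 at [0.5733 0.3172 0.3251] yaw 7.2 w 0.450 F [-5.2  3.8  3.2] q6 110.7
[0.58609738 0.77205642 0.80394656]
```

```bash
python3 - <<'E'
from h import *
s=load('o1s');c=np.array([.5743,.3165]);d=s['pose'][:2,3]-c;d/=np.linalg.norm(d)
for n,k in(('home',.143),('drop',.148),('ride',.155)):
    f=c+d*.039; b=c-d*.021
    P=lambda p:((np.array(proj(s,p))+.5-[225,85])*7).round(1)
    print(n,'skirt front low',P((*f,k-.037)),'plate front edge',P((*f,k-.011)),'knob top back',P((*b,k+.011)))
print('jar rim ref', np.array(proj(s,(.5743,.3165,.128))).round(1),'seen c2 270.9,125.8')
a=s['color'].mean(2).astype(int);print(a[108:145,270])
E
```

```text
home skirt front low [332.7 369.6] plate front edge [328.4 315.8] knob top back [319.5 205.7]
drop skirt front low [331.9 359.4] plate front edge [327.5 305.3] knob top back [318.6 195.2]
ride skirt front low [330.7 345. ] plate front edge [326.3 290.5] knob top back [317.4 180.5]
jar rim ref [271.  124.7] seen c2 270.9,125.8
[158 160 160 161 161 162 150  93  51  50  51  50  52  55  52  46  46  51
  51  53  50  50  51  54  52  52  54  53  52  58  81 111 113 116 119 119
 120]
```

The skirt and knob edges match the fully-home heights (seen 374/211 against 377/213 expected with the camera bias). Next I release the cap and go to the lever.

Call:
{"name": "apply_moves", "arguments": {"motion": "0 0 0 0 0 -2;0 0 0 0 0 -2;0 0 0 0 0 -2;0 0 0 0 0 -2;0 0 0 0 0 -2;0 0 0 0 0 -2;0 0 -2 0 0 -2;0 0 -5 0 0 -2;0 0 -8 0 0 -2;0 0 -9 0 0 -2", "fingers": 80}}

```text
time: 97.93
ee_pos: [0.5748, 0.3166, 0.4201]
eef_rot: [[0.988, 0.156, 0.007], [0.156, -0.988, 0.004], [0.008, -0.002, -1.0]]
wrist_force: [0.7, 0.4, 1.0]
gripper_width: 0.692
finger_force: 0.0
```

```bash
python3 - <<'E'
from h import *
plan((.6675,.1293,.42,101.7))
s=snap('side','p1s');a=s['color'].mean(2).astype(int);print(a[108:145,270])
E
```

```text
t 97.9 at [0.5748 0.3166 0.4201] yaw 9.0 w 0.692 F [0.7 0.4 1. ] q6 108.9
  -> (0.6675, 0.1293, 0.42, 101.7) shift [6.240e+00 1.995e+01 1.000e-02] turn z -92.7
[156 158 158 159 160 160 156 136 118 100  49  50  52  54  52  53  53  57
  60  53  49  49  50  52  51  55  53  54  54  58  82 110 111 115 118 118
 118]
```

Call:
{"name": "apply_moves", "arguments": {"motion": "0.6 2 0 0 0 -7;1.3 4.2 0 0 0 -14;2.1 6.6 0 0 0 -21;2.9 9 0 0 0 -28;3.7 11.5 0 0 0 -35;4.5 14 0 0 0 -42;5.2 16.5 0 0 0 -49;5.8 18.5 0 0 0 -56;6.2 20 0 0 0 -63;6.2 20 0 0 0 -70", "fingers": 120}}

```text
time: 98.82
ee_pos: [0.6677, 0.1255, 0.413]
eef_rot: [[0.189, 0.982, -0.002], [0.982, -0.189, -0.002], [-0.003, -0.002, -1.0]]
wrist_force: [-1.0, 0.2, 0.3]
gripper_width: 0.531
finger_force: 0.0
```

Call:
{"name": "apply_moves", "arguments": {"motion": "0 0 0 0 0 -7;0 0 0 0 0 -14;0 0 0 0 0 -20;0 0 0 0 0 -22.7;0 0 1 0 0 -22.7;0 0 2 0 0 -22.7;0 0 3 0 0 -22.7;0 0 3 0 0 -22.7;0 0 3 0 0 -22.7;0 0 3 0 0 -22.7"}}

```text
time: 99.65
ee_pos: [0.6668, 0.1286, 0.3849]
eef_rot: [[-0.202, 0.979, -0.0], [0.979, 0.202, -0.0], [-0.0, -0.0, -1.0]]
wrist_force: [0.6, 0.4, 0.7]
gripper_width: 0.534
finger_force: 0.0
```

```bash
python3 - <<'E'
from h import *
plan((.6675,.1293,.342,101.7))
s=snap('side','r1s');t=snap('top','r1t')
# bar pixels in top and side: dark pixels mask centroid from initial images
for n,b in(('top0',(222,155,252,168)),('side0',(308,126,334,144))):
    a=load(n);x0,y0,x1,y1=b;g=a['color'][y0:y1,x0:x1].mean(2);m=(g<45).astype(np.uint8)
    k,l,st,ce=cv2.connectedComponentsWithStats(m);i=1+np.argmax(st[1:,4]);c=ce[i]+[x0,y0];print(n,st[i],c,atz(a,*c,.1586))
E
```

```text
t 99.7 at [0.6668 0.1286 0.3849] yaw 101.7 w 0.534 F [0.6 0.4 0.7] q6 -1.7
  -> (0.6675, 0.1293, 0.342, 101.7) shift [0.05 0.08 4.29] turn z -0.0
top0 [  1   2  27  10 148] [236.10810811 161.66216216] [0.66464964 0.14385382 0.1586    ]
side0 [  5   3  19  13 101] [321.88118812 134.98019802] [0.66170638 0.14167687 0.1586    ]
```

Call:
{"name": "apply_moves", "arguments": {"motion": "0 0 1 0 0 0;0 0 2 0 0 0;0 0 3 0 0 0;0 0 3.7 0 0 0;0 0 4.1 0 0 0;0 0 4.3 0 0 0;0 0 4.3 0 0 0;0 0 4.3 0 0 0;0 0 4.3 0 0 0;0 0 4.3 0 0 0"}}

```text
time: 100.58
ee_pos: [0.6668, 0.1286, 0.3427]
eef_rot: [[-0.202, 0.979, 0.001], [0.979, 0.202, 0.0], [-0.0, 0.001, -1.0]]
wrist_force: [-0.3, 0.6, -0.1]
gripper_width: 0.533
finger_force: 0.0
```

Call:
{"name": "apply_moves", "arguments": {"motion": "0 0 0 0 0 0;0 0 0 0 0 0;0 0 0 0 0 0;0 0 0 0 0 0;0 0 0 0 0 0;0 0 0 0 0 0;0 0 0 0 0 0;0 0 0 0 0 0;0 0 0 0 0 0;0 0 0 0 0 0", "fingers": 255, "grip_force": 40}}

```text
time: 101.42
ee_pos: [0.6671, 0.1287, 0.3426]
eef_rot: [[-0.203, 0.979, 0.002], [0.979, 0.203, 0.0], [-0.0, 0.002, -1.0]]
wrist_force: [4.4, 0.4, 0.5]
gripper_width: 0.169
finger_force: 38.5
```

```bash
python3 - <<'E'
from h import *
plan();print(bot.observe()['wrist_torque'])
c,s=np.cos(np.radians(11.7)),np.sin(np.radians(11.7))
for q in np.linspace(0,.92,13): print('%.3f'%q,'y %.2f z %.2f'%(11.5*(np.sin(.45-q)-np.sin(.45)),-11.5*(np.cos(.45-q)-np.cos(.45))))
E
```

```text
t 101.4 at [0.6671 0.1287 0.3426] yaw 101.7 w 0.169 F [4.4 0.4 0.5] q6 -1.7
[-0.01108757 -0.89558001  0.73154311]
0.000 y 0.00 z -0.00
0.077 y -0.81 z -0.35
0.153 y -1.64 z -0.64
0.230 y -2.49 z -0.87
0.307 y -3.36 z -1.03
0.383 y -4.24 z -1.12
0.460 y -5.12 z -1.14
0.537 y -6.00 z -1.10
0.613 y -6.87 z -0.99
0.690 y -7.74 z -0.82
0.767 y -8.58 z -0.57
0.843 y -9.41 z -0.27
0.920 y -10.21 z 0.10
```

Call:
{"name": "apply_moves", "arguments": {"motion": "0 -0.4 -0.18 0 0 0;0 -0.8 -0.35 0 0 0;0 -1.25 -0.5 0 0 0;0 -1.64 -0.64 0 0 0;0 -2.1 -0.76 0 0 0;0 -2.5 -0.87 0 0 0;0 -2.9 -0.95 0 0 0;0 -3.36 -1.03 0 0 0;0 -3.8 -1.08 0 0 0;0 -4.24 -1.12 0 0 0"}}

```text
time: 102.25
ee_pos: [0.6275, 0.1201, 0.3556]
eef_rot: [[-0.202, 0.979, 0.013], [0.979, 0.202, 0.001], [-0.001, 0.013, -1.0]]
wrist_force: [10.7, 0.1, 0.6]
gripper_width: 0.168
finger_force: 39.9
```

Call:
{"name": "apply_moves", "arguments": {"motion": "0 -0.45 -0.02 0 0 0;0 -0.88 -0.02 0 0 0;0 -1.3 0 0 0 0;0 -1.76 0.02 0 0 0;0 -2.2 0.06 0 0 0;0 -2.63 0.13 0 0 0;0 -3.05 0.2 0 0 0;0 -3.5 0.3 0 0 0;0 -3.95 0.42 0 0 0;0 -4.34 0.55 0 0 0"}}

```text
time: 103.08
ee_pos: [0.5861, 0.1111, 0.3522]
eef_rot: [[-0.202, 0.979, 0.019], [0.979, 0.202, 0.001], [-0.003, 0.019, -1.0]]
wrist_force: [12.4, -1.4, 6.4]
gripper_width: 0.167
finger_force: 40.1
```

```bash
python3 - <<'E'
from h import *
plan();print(bot.observe()['wrist_torque'])
E
```

```text
t 103.1 at [0.5861 0.1111 0.3522] yaw 101.7 w 0.167 F [12.4 -1.4  6.4] q6 -2.0
[-0.04443969 -2.85623576  0.53075162]
```

Call:
{"name": "apply_moves", "arguments": {"motion": "0 -0.3 0.1 0 0 0;0 -0.6 0.2 0 0 0;0 -0.83 0.3 0 0 0;0 -1.1 0.42 0 0 0;0 -1.35 0.52 0 0 0;0 -1.6 0.65 0 0 0;0 -1.8 0.75 0 0 0;0 -2 0.85 0 0 0;0 -2 0.85 0 0 0;0 -2 0.85 0 0 0"}}

```text
time: 103.92
ee_pos: [0.5669, 0.1071, 0.344]
eef_rot: [[-0.202, 0.979, 0.02], [0.979, 0.202, 0.001], [-0.003, 0.02, -1.0]]
wrist_force: [12.2, -1.4, 9.4]
gripper_width: 0.167
finger_force: 40.8
```

```bash
python3 - <<'E'
from h import *
plan();print(bot.observe()['wrist_torque'])
E
```

```text
t 103.9 at [0.5669 0.1071 0.344 ] yaw 101.7 w 0.167 F [12.2 -1.4  9.4] q6 -2.0
[-0.12496617 -2.70740849  0.44786279]
```

Call:
{"name": "apply_moves", "arguments": {"motion": "0 -0.1 0.05 0 0 0;0 -0.2 0.1 0 0 0;0 -0.3 0.15 0 0 0;0 -0.4 0.2 0 0 0;0 -0.5 0.25 0 0 0;0 -0.6 0.3 0 0 0;0 -0.7 0.3 0 0 0;0 -0.7 0.3 0 0 0;0 -0.7 0.3 0 0 0;0 -0.7 0.3 0 0 0"}}

```text
time: 104.75
ee_pos: [0.5636, 0.1064, 0.3437]
eef_rot: [[-0.202, 0.979, 0.035], [0.979, 0.202, 0.004], [-0.003, 0.036, -0.999]]
wrist_force: [21.3, 1.6, 12.3]
gripper_width: 0.166
finger_force: 40.6
```

```bash
python3 - <<'E'
from h import *
plan();print(bot.observe()['wrist_torque'],bot.observe()['eef_rot'][:,2])
E
```

```text
t 104.8 at [0.5636 0.1064 0.3437] yaw 101.6 w 0.166 F [21.3  1.6 12.3] q6 -2.0
[ 0.24908004 -4.44504842  0.473911  ] [ 0.03540183  0.00447632 -0.99936313]
```

Call:
{"name": "apply_moves", "arguments": {"motion": "0 0.2 -0.08 0 0 0;0 0.4 -0.17 0 0 0;0 0.6 -0.25 0 0 0;0 0.8 -0.34 0 0 0;0 1 -0.43 0 0 0;0 1.2 -0.53 0 0 0;0 1.4 -0.62 0 0 0;0 1.6 -0.7 0 0 0;0 1.75 -0.78 0 0 0;0 1.9 -0.85 0 0 0"}}

```text
time: 105.58
ee_pos: [0.5763, 0.1091, 0.3471]
eef_rot: [[-0.202, 0.979, 0.007], [0.979, 0.202, -0.001], [-0.002, 0.007, -1.0]]
wrist_force: [6.9, -2.1, 3.6]
gripper_width: 0.166
finger_force: 40.2
```

Call:
{"name": "apply_moves", "arguments": {"motion": "0 0.2 -0.08 0 0 0;0 0.4 -0.15 0 0 0;0 0.6 -0.22 0 0 0;0 0.8 -0.29 0 0 0;0 1 -0.36 0 0 0;0 1.25 -0.43 0 0 0;0 1.45 -0.49 0 0 0;0 1.65 -0.54 0 0 0;0 1.9 -0.6 0 0 0;0 2.1 -0.64 0 0 0"}}

```text
time: 106.42
ee_pos: [0.5962, 0.1134, 0.3518]
eef_rot: [[-0.202, 0.979, 0.003], [0.979, 0.202, -0.001], [-0.002, 0.003, -1.0]]
wrist_force: [5.1, -1.7, -0.0]
gripper_width: 0.167
finger_force: 40.0
```

Call:
{"name": "apply_moves", "arguments": {"motion": "0 0.22 -0.04 0 0 0;0 0.44 -0.08 0 0 0;0 0.66 -0.11 0 0 0;0 0.88 -0.14 0 0 0;0 1.1 -0.17 0 0 0;0 1.32 -0.19 0 0 0;0 1.54 -0.21 0 0 0;0 1.76 -0.22 0 0 0;0 1.98 -0.23 0 0 0;0 2.2 -0.23 0 0 0"}}

```text
time: 107.25
ee_pos: [0.617, 0.1179, 0.3529]
eef_rot: [[-0.202, 0.979, -0.001], [0.979, 0.202, -0.001], [-0.001, -0.002, -1.0]]
wrist_force: [4.0, -2.0, -1.9]
gripper_width: 0.161
finger_force: 40.0
```

Call:
{"name": "apply_moves", "arguments": {"motion": "0 0.22 0 0 0 0;0 0.44 0.01 0 0 0;0 0.66 0.02 0 0 0;0 0.88 0.03 0 0 0;0 1.1 0.05 0 0 0;0 1.32 0.07 0 0 0;0 1.54 0.1 0 0 0;0 1.76 0.13 0 0 0;0 1.98 0.16 0 0 0;0 2.2 0.19 0 0 0"}}

```text
time: 108.08
ee_pos: [0.6387, 0.1228, 0.3522]
eef_rot: [[-0.202, 0.979, 0.001], [0.979, 0.202, -0.0], [-0.0, 0.001, -1.0]]
wrist_force: [2.7, -4.0, 0.6]
gripper_width: 0.162
finger_force: 40.0
```

Call:
{"name": "apply_moves", "arguments": {"motion": "0 0.17 0.03 0 0 0;0 0.34 0.07 0 0 0;0 0.51 0.11 0 0 0;0 0.68 0.15 0 0 0;0 0.85 0.2 0 0 0;0 1.02 0.25 0 0 0;0 1.19 0.3 0 0 0;0 1.36 0.35 0 0 0;0 1.53 0.4 0 0 0;0 1.7 0.45 0 0 0"}}

```text
time: 108.92
ee_pos: [0.6553, 0.1264, 0.3474]
eef_rot: [[-0.202, 0.979, 0.0], [0.979, 0.202, 0.0], [0.0, 0.0, -1.0]]
wrist_force: [3.1, -3.0, 2.3]
gripper_width: 0.165
finger_force: 41.0
```

Call:
{"name": "apply_moves", "arguments": {"motion": "0 0.15 0.06 0 0 0;0 0.3 0.12 0 0 0;0 0.45 0.18 0 0 0;0 0.6 0.24 0 0 0;0 0.75 0.31 0 0 0;0 0.9 0.37 0 0 0;0 1.05 0.43 0 0 0;0 1.2 0.5 0 0 0;0 1.2 0.5 0 0 0;0 1.2 0.5 0 0 0"}}

```text
time: 109.75
ee_pos: [0.6673, 0.1289, 0.3428]
eef_rot: [[-0.202, 0.979, 0.002], [0.979, 0.202, 0.001], [0.0, 0.002, -1.0]]
wrist_force: [2.5, -1.9, 5.8]
gripper_width: 0.17
finger_force: 42.7
```

```bash
python3 - <<'E'
from h import *
plan();print(bot.observe()['wrist_torque'],bot.observe()['eef_rot'][:,2])
E
```

```text
t 109.8 at [0.6673 0.1289 0.3428] yaw 101.7 w 0.170 F [ 2.5 -1.9  5.8] q6 -1.7
[-0.25908211 -0.06427201  0.61467641] [ 1.92785190e-03  7.21560446e-04 -9.99997881e-01]
```

Call:
{"name": "apply_moves", "arguments": {"motion": "0 0.05 0 0 0 0;0 0.1 0 0 0 0;0 0.15 0.05 0 0 0;0 0.2 0.05 0 0 0;0 0.25 0.05 0 0 0;0 0.3 0.05 0 0 0;0 0.3 0.05 0 0 0;0 0.3 0.05 0 0 0;0 0.3 0.05 0 0 0;0 0.3 0.05 0 0 0"}}

```text
time: 110.58
ee_pos: [0.669, 0.1292, 0.3424]
eef_rot: [[-0.203, 0.979, -0.003], [0.979, 0.203, -0.0], [0.0, -0.003, -1.0]]
wrist_force: [-2.5, -3.1, 7.9]
gripper_width: 0.167
finger_force: 43.0
```

Call:
{"name": "apply_moves", "arguments": {"motion": "0 0 0 0 0 0;0 0 0 0 0 0;0 0 0 0 0 0;0 0 0 0 0 0;0 0 0 0 0 0;0 0 0 0 0 0;0 0 0 0 0 0;0 0 -2 0 0 0;0 0 -5 0 0 0;0 0 -8 0 0 0", "fingers": 120}}

```text
time: 111.42
ee_pos: [0.6697, 0.1293, 0.4213]
eef_rot: [[-0.202, 0.979, -0.003], [0.979, 0.202, -0.0], [0.0, -0.003, -1.0]]
wrist_force: [0.5, 1.5, 0.1]
gripper_width: 0.529
finger_force: 0.0
```

Call:
{"name": "apply_moves", "arguments": {"motion": "-2 -1 0 0 0 0;-5 -3 0 0 0 0;-8 -5 0 0 0 0;-11 -7 0 0 0 0;-14 -9 0 0 0 0;-16 -10 0 0 0 0;-16 -10 0 0 0 0;-16 -10 0 0 0 0;-16 -10 0 0 0 0;-16 -10 0 0 0 0"}}

```text
time: 112.25
ee_pos: [0.6047, -0.0466, 0.4215]
eef_rot: [[-0.204, 0.979, 0.0], [0.979, 0.204, 0.0], [0.0, 0.0, -1.0]]
wrist_force: [0.0, 0.4, 0.2]
gripper_width: 0.532
finger_force: 0.0
```

```bash
python3 - <<'E'
from h import *
plan();find()
s=snap('side','z1');t=snap('top','z2')
for a,n,b in((t,'top0',(222,155,252,168)),(s,'side0',(308,126,334,144))):
    o=load(n);x0,y0,x1,y1=b;print(np.abs(a['color'][y0:y1,x0:x1].astype(int)-o['color'][y0:y1,x0:x1]).mean())
a=s['color'].mean(2).astype(int);print(a[108:145,270])
E
```

```text
t 112.2 at [ 0.6047 -0.0466  0.4215] yaw 101.7 w 0.532 F [0.  0.4 0.2] q6 -17.2
top [([0.62, 0.14], 34), ([0.547, -0.057], 65)]
side []
11.052991452991453
31.922364672364672
[162 165 164 166 166 167 162 142 127 126 126 126 118  85  55  57  57  59
  62  56  78 126 111  58  61  57  56  57  56  61  85 115 116 120 124 123
 124]
```

```bash
python3 - <<'E'
from h import *
for n,b in(('top0',(222,155,252,168)),('z2',(222,155,252,168)),('side0',(308,126,334,144)),('z1',(308,126,334,144))):
    a=load(n);x0,y0,x1,y1=b;g=a['color'][y0:y1,x0:x1].mean(2);m=(g<45).astype(np.uint8)
    k,l,st,ce=cv2.connectedComponentsWithStats(m);i=1+np.argmax(st[1:,4]);print(n,st[i],ce[i]+[x0,y0])
E
```

```text
top0 [  1   2  27  10 148] [236.10810811 161.66216216]
z2 [  1   2  27  10 145] [236.00689655 161.73793103]
side0 [  5   3  19  13 101] [321.88118812 134.98019802]
z1 [  0   0  26  18 292] [322.14383562 132.96232877]
```

The lever bar is back at rest at the same pixels, the cap is home and the bench holds no more white cylinders, so I hand in.

```bash
python3 - <<'E'
from plant import bot
print(bot.finish_job())
E
```

```text
the job is handed in; nothing more can be done
None
```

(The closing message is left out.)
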